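# Check a salvaged spacer and jar the batch

### The job

First check the brass sample spacer with the bridge height gauge: stand the gauge squarely over it on the mat with the sprung foot resting on the sample's top, let go so it can be read, then put the gauge back on its black pad. Gather the brass sample and every blue spacer into the scoop, lift the scoop with all of them in it, and pour them through the orange funnel into the jar. Leave no spacer outside the jar, set the scoop back level on its green pad, and leave the other things on the bench where they are.

Things in the scene. Friction and masses are not known exactly. Their poses are not given: they have to be found in the camera images.
- jar: clear jar, 72 mm outside diameter, with a wide orange funnel fixed in its neck, on a 100 x 100 x 8 mm wooden base; fixed to the bench in one of three places. Origin: centre of the underside. Inner floor 12 mm up; funnel throat 44 mm wide at 84 to 98 mm height, mouth 130 mm inside (136 outside), rim 160 mm up. A spacer whose middle is below 85 mm is in the jar
- funnel_mouth (a point): centre of the funnel's mouth, at rim height (160 mm above the bench)
- scoop: open-fronted aluminium scoop, 140 g. Origin on the underside; x runs from the open front to the upright red handle. Pan x -67 to +13 mm, inside 56 mm wide, floor 3 mm thick, side and back walls 32 mm high, 3 mm thick, no front wall (-x). Handle: bar x +38 to +62 mm, 16 mm wide in y, up to 76 mm height. Tip its front down by about 60 deg and the spacers slide out
- scoop_grip (a point): point in the scoop's red handle to grip, 50 mm along +x and 58 mm up from the scoop's origin; squeeze across the scoop's y (16 mm)
- scoop_spout (a point): middle of the floor's front edge, where spacers leave the scoop (67 mm along -x from the scoop's origin)
- scoop_pad: green pad of the scoop, 150 (x) x 90 (y) x 3 mm, fixed; origin at the centre of its underside. The scoop's origin belongs within 35 mm of its centre
- gauge: bridge gauge, 380 g: two steel legs (36 mm in x, 14 in y, 64 clear between them along y), beam 92 mm in y by 36 in x at 42 to 54 mm height, blue grip block on top (24 mm in x, 50 in y, 54 to 90 mm up), small round dial on top. Origin: centre between the leg bottoms, z up. In the middle hangs a round sprung brass foot, 22 mm across
- gauge_grip (a point): point in the gauge's blue grip block, 74 mm above the gauge's origin; squeeze across the gauge's x (24 mm)
- gauge_foot (a joint): travel of the gauge's foot, m: 0 when hanging free (foot face 6 mm above the leg bottoms), grows as a part pushes it up against a light spring (about 1 to 1.5 N), to 0.025. Standing over an 18 mm part it reads 0.012
- foot_face (a point): centre of the foot's underside
- gauge_pad: black rubber pad of the gauge, 70 (x) x 130 (y) x 3 mm, fixed; origin at the centre of its underside. The gauge's origin belongs within 35 mm of its centre
- sample: brass sample spacer, a hexagonal prism 16 mm across flats, 18.5 mm across corners, 18 mm tall, standing on the mat, 33 g. Origin at its middle, z along its length, y normal to a flat (further flats every 60 deg)
- spacer1: blue hexagonal spacer, like the brass sample but blue (16 mm across flats, 18.5 mm across corners, 18 mm tall, 13 g); lies loose on the mat, standing on end at the start. Origin at its middle, z along its length, y normal to a flat (further flats every 60 deg). May be absent
- spacer2: blue hexagonal spacer, like the brass sample but blue (16 mm across flats, 18.5 mm across corners, 18 mm tall, 13 g); lies loose on the mat, standing on end at the start. Origin at its middle, z along its length, y normal to a flat (further flats every 60 deg). May be absent
- spacer3: blue hexagonal spacer, like the brass sample but blue (16 mm across flats, 18.5 mm across corners, 18 mm tall, 13 g); lies loose on the mat, standing on end at the start. Origin at its middle, z along its length, y normal to a flat (further flats every 60 deg). May be absent
- spacer4: blue hexagonal spacer, like the brass sample but blue (16 mm across flats, 18.5 mm across corners, 18 mm tall, 13 g); lies loose on the mat, standing on end at the start. Origin at its middle, z along its length, y normal to a flat (further flats every 60 deg). May be absent
- spacer5: blue hexagonal spacer, like the brass sample but blue (16 mm across flats, 18.5 mm across corners, 18 mm tall, 13 g); lies loose on the mat, standing on end at the start. Origin at its middle, z along its length, y normal to a flat (further flats every 60 deg). May be absent
- screwdriver: bystander: blue screwdriver lying on the mat, 170 mm long, origin under its middle
- glue: bystander: white glue bottle, 36 mm diameter, 90 mm tall, origin under its centre
- tape: bystander: roll of yellow tape, 64 mm outside, 18 mm tall, origin under its centre
- wire_spool: bystander: spool of copper wire standing on end, 56 mm diameter, 42 mm tall, origin under its centre
- phone: bystander: black phone lying flat, 75 x 150 x 9 mm, origin under its centre
- battery: bystander: grey battery block, 26 x 48 x 17 mm, origin under its centre
Mind the look-alikes: they are no part of the job. There is more than one size of the scoop; the job needs the smallest.

How it is judged:
On the way, in this order (a step that is already met when the one before it is completed fails the run):
1. the gauge stands upright over the brass sample, let go, its foot resting on the sample's top (reading 9 to 15 mm of travel) (value of joint gauge_foot between 0.009 and 0.015 m and horizontal distance between foot_face and sample below 0.012 m and angle between gauge's own z axis and vertical below 0.08 rad and angle between sample's own z axis and vertical below 0.15 rad and height (world z) of gauge below 0.004 m and contact force between the fingers and gauge below 0.1 N), for 0.3 s.
2. the gauge is back on its black pad, standing and let go (horizontal distance between gauge and gauge_pad below 0.035 m and height (world z) of gauge below 0.01 m and angle between gauge's own z axis and vertical below 0.1 rad and linear speed of gauge below 0.02 m/s and contact force between the fingers and gauge below 0.1 N), for 0.2 s.
3. the scoop is lifted (underside 60 mm up or more) with the brass sample and every spacer in it (height (world z) of scoop above 0.06 m and x of sample in the frame of scoop between -0.074 and 0.016 m and y of sample in the frame of scoop between -0.031 and 0.031 m and z of sample in the frame of scoop between 0 and 0.06 m and x of spacer1 in the frame of scoop between -0.074 and 0.016 m and y of spacer1 in the frame of scoop between -0.031 and 0.031 m and z of spacer1 in the frame of scoop between 0 and 0.06 m and x of spacer2 in the frame of scoop between -0.074 and 0.016 m and y of spacer2 in the frame of scoop between -0.031 and 0.031 m and z of spacer2 in the frame of scoop between 0 and 0.06 m and x of spacer3 in the frame of scoop between -0.074 and 0.016 m and y of spacer3 in the frame of scoop between -0.031 and 0.031 m and z of spacer3 in the frame of scoop between 0 and 0.06 m and x of spacer4 in the frame of scoop between -0.074 and 0.016 m and y of spacer4 in the frame of scoop between -0.031 and 0.031 m and z of spacer4 in the frame of scoop between 0 and 0.06 m and x of spacer5 in the frame of scoop between -0.074 and 0.016 m and y of spacer5 in the frame of scoop between -0.031 and 0.031 m and z of spacer5 in the frame of scoop between 0 and 0.06 m), for 0.2 s.
4. the scoop is tipped by 30 degrees or more with its front edge over the funnel (within 65 mm of its axis) (angle between scoop's own z axis and vertical above 0.52 rad and horizontal distance between scoop_spout and funnel_mouth below 0.065 m and height (world z) of scoop_spout above 0.12 m), for 0.1 s.
At the end, for the whole second after the job is handed in: the brass sample and every blue spacer present lie at rest in the jar (middle within 36 mm of its axis and below 85 mm height); scoop and gauge stand upright and let go on their pads, origins within 35 mm of the pads' centres (horizontal distance between each of sample, spacer1, spacer2, spacer3, spacer4, spacer5 and jar below 0.036 m and z of sample in the frame of jar between 0.01 and 0.085 m and linear speed of each of sample, spacer1, spacer2, spacer3, spacer4, spacer5 below 0.05 m/s and z of spacer1 in the frame of jar between 0.01 and 0.085 m and z of spacer2 in the frame of jar between 0.01 and 0.085 m and z of spacer3 in the frame of jar between 0.01 and 0.085 m and z of spacer4 in the frame of jar between 0.01 and 0.085 m and z of spacer5 in the frame of jar between 0.01 and 0.085 m and horizontal distance between scoop and scoop_pad below 0.035 m and height (world z) of each of scoop, gauge below 0.01 m and angle between each of scoop, gauge's own z axis and vertical below 0.1 rad and linear speed of each of scoop, gauge below 0.02 m/s and horizontal distance between gauge and gauge_pad below 0.035 m); the robot touches nothing.
It fails at once if a bystander (screwdriver, glue, tape, wire spool, phone or battery) is moved by more than 30 mm (distance of any of screwdriver, glue, tape, wire_spool, phone, battery from where it was at the start of the episode above 0.03 m).
Of spacer1, spacer2, spacer3, spacer4, spacer5 only 3 to 5 are there at a start; the rules pass over those that are not, and their reading is None.
At some moment in a run one of spacer1, spacer2, spacer3, spacer4, spacer5 may be knocked a few centimetres aside while the robot is not near it.
It also fails if it takes over 210 s, if anything falls off the work surface, if the arm or the gripper's body presses on something with over 40 N, if the wrist force passes 120 N, or if a joint passes its speed limit or range.

### The arm

A 6-joint arm with a two-finger parallel gripper is mounted at the origin on the work surface. World frame = base frame: x ahead of the robot, y to its left, z up, the work surface at z = 0. Lengths are in m, angles in rad, forces in N, time in s.
With the tool pointing down it reaches from about 0.375 to 0.9 m from the base axis. Payload 3.1 kg.
Tool frame: the origin (TCP) lies at the very end of the fingers, on their centre line; the grasp point (between the pads) lies 19 mm behind it; z points along the fingers, y is the line along which they close (so a half turn about z gives the same grasp; the last joint's range is limited). The gripper opens to 85 mm and grips with 20 to 120 N. Pads are 22 mm wide; open, the fingers measure 114 mm over their backs; the gripper's body (76 mm by 85 mm) begins 54 mm behind the grasp point. The pads swing forward as they close: fully open they stand 13 mm farther back than shut.
Start: joints at [0.965, 0.527, 1.433, -0, 1.181, -0.178], TCP at [0.259, 0.569, 0.231] pointing down, gripper open.
Joint ranges: [-3.08, 3.08], [-0.75, 2.2], [0.22, 2.44], [-1.43, 4.57], [0, 2.65], [-2.85, 2.85]. Speed limits (rad/s): [2.79, 2.79, 3.14, 3.14, 3.14, 3.14].

### API

Orientations are given as a unit quaternion [x, y, z, w].
In Python, from station import telemetry, snapshot, ticket gives the robot as it stands.
- The arm moves only by the tool move_arm, never from a script. Its argument "commands" is text: rows parted by semicolons, each of 7 numbers parted by spaces: the shift along the tool's x, y, z in mm, then the turn, a rotation vector about the tool's x, y, z in degrees, then the opening, from -1 (shut) to 1 (fully open). A call has exactly 5 rows; each row is the pose to reach, as a shift and turn from the pose commanded when the call began, along the tool's axes at that moment; what a row does not reach only later rows make up. A row lasts 1/8 s, in which the tool goes at most 62.5 mm and 10.7 degrees, less where a joint would pass 70% of its speed; a pose out of reach is approached as far as the arm can. A call with a gripper value outside its range is refused whole. The fingers move at their own pace and stop on an object; "grip_force" is the grip in N (left out, the last holds). Time passes only in rows, so rows that repeat a pose let the fingers close, or fill a call up. It gives the time, the measured TCP pose, the force, the opening and the grip force at its end, in the units of the state.
- telemetry.sense(): the state, without advancing time (a new reading comes with each control period).
- snapshot(name): name is "scene" or "top" or "wrist"; returns a dict with "image" (420x560x3 uint8, red, green, blue), "fx", "fy", "cx", "cy" (pixels), "k1" (the pictures are not rectified: a ray, as slopes to the right and down, at radius r is drawn at 1 + k1 r^2 times it, then the intrinsics apply), "pose" (4x4, takes a point from camera to world coordinates). Camera axes: x right, y down, z forward; pixel columns grow to the right and rows downward; lengths in m; the calibration is good to about 2 mm. A picture is of the moment at which its call begins. There is no depth.
- ticket.sign_off(): hands the job in; it is judged then, once.
The state is a dict: "t": time; "q": joint angles; "qd": joint speeds; "tau": joint torques, N m; "tcp_pos": TCP position; "tool_rot": TCP orientation; "force": force on the tool from outside, world axes, zero at the start; "ft_torque": the same for the moment, N m; "finger_gap": opening from 0.0 (shut) to 1.0 (fully open); "gripper_force": force on a finger pad.
Only numpy, scipy, OpenCV 4.12 (cv2) and the standard library are available. Lean on these libraries where they do the work, as an engineer would, in place of code of your own. Each camera call takes 0.05 s, during which the arm holds its last target. There are 200 camera calls.

## Working session

There is one attempt and no reset: what is moved stays moved. The work goes in short steps, Python scripts to look and compute and a tool call to move; the robot and the scene stay as the last step left them, time stands still between calls to the robot, and variables do not carry over. Pictures are saved under pics/ and viewed, at most 14 in all, crops included, and the job is handed in when it is done.

Besides the shell and the picture viewer there is one more tool, called after "Emit:" by a JSON object that holds its "name" and its "arguments". move_arm: Moves the arm, as the interface text tells. Its arguments: {"type":"object","properties":{"commands":{"type":"string"},"grip_force":{"type":"number"}},"required":["commands"]}

```bash
ls; mkdir -p pics; cat > h.py <<'E'
import numpy as np, cv2
from scipy.spatial.transform import Rotation as R
from station import telemetry, snapshot, ticket
def snap(n,name):
    s=snapshot(n); cv2.imwrite(f'pics/{name}.png',cv2.cvtColor(s['image'],cv2.COLOR_RGB2BGR))
    np.save(f'pics/{name}.npy',{k:v for k,v in s.items()},allow_pickle=True); return s
def load(name): return np.load(f'pics/{name}.npy',allow_pickle=True).item()
def ray(s,u,v):
    x,y=(u-s['cx'])/s['fx'],(v-s['cy'])/s['fy']; X,Y=x,y
    for _ in range(20):
        f=1+s['k1']*(X*X+Y*Y); X,Y=x/f,y/f
    P=np.array(s['pose']); return P[:3,3],P[:3,:3]@np.array([X,Y,1.])
def at(s,u,v,z=0.):
    o,d=ray(s,u,v); return o+d*(z-o[2])/d[2]
def tri(*a):
    A=np.zeros((3,3));b=np.zeros(3)
    for s,u,v in a:
        o,d=ray(s,u,v); d=d/np.linalg.norm(d); M=np.eye(3)-np.outer(d,d); A+=M;b+=M@o
    return np.linalg.solve(A,b)
def proj(s,p):
    P=np.array(s['pose']); c=P[:3,:3].T@(np.asarray(p)-P[:3,3]); x,y=c[:2]/c[2]; f=1+s['k1']*(x*x+y*y)
    return np.array([s['fx']*x*f+s['cx'],s['fy']*y*f+s['cy']])
def goto(p,yaw=None,Rt=None):
    """print shift (tool mm) and rotvec (deg) from present to target p, tool down with tool-y at yaw (deg) or Rt"""
    t=telemetry.sense(); R0=R.from_quat(t['tool_rot'])
    if Rt is None and yaw is None: Rt=R0
    elif Rt is None:
        c=[]
        for k in (0,180):
            a=np.radians(yaw+k); y=np.array([np.cos(a),np.sin(a),0]); z=np.array([0,0,-1.]); c.append(R.from_matrix(np.c_[np.cross(y,z),y,z]))
        Rt=min(c,key=lambda r:(R0.inv()*r).magnitude())
    print('tcp',np.round(t['tcp_pos'],4),'q',np.round(t['q'],2),'t',t['t'],'gap',t['finger_gap'])
    print('shift',np.round(R0.inv().apply(np.asarray(p)-t['tcp_pos'])*1000,1),'turn',np.round(np.degrees((R0.inv()*Rt).as_rotvec()),1))
E
python3 - <<'E'
from h import *
for n in('scene','top','wrist'):
    s=snap(n,n+'0'); print(n,s['fx'],s['cx'],s['cy'],s['k1'],np.round(s['pose'],3).tolist())
print(telemetry.sense())
E
```

```text
pics
scene 446.3166679663828 277.43301625117084 201.24754668104396 0.04319888692253111 [[-0.696, 0.448, -0.561, 1.065], [0.718, 0.441, -0.539, 0.565], [0.006, -0.778, -0.628, 0.798], [0.0, 0.0, 0.0, 1.0]]
top 398.9517973010306 278.2597288884874 208.10374329952245 -0.03878900377154872 [[-0.062, -0.976, 0.208, 0.255], [-0.998, 0.061, -0.01, -0.033], [-0.003, -0.208, -0.978, 1.179], [0.0, 0.0, 0.0, 1.0]]
wrist 351.8053703899533 279.7817380361667 209.67034239454372 -0.0024781373714249885 [[0.415, 0.865, 0.281, 0.187], [0.91, -0.394, -0.13, 0.601], [-0.002, 0.309, -0.951, 0.374], [0.0, 0.0, 0.0, 1.0]]
{'t': 0.15, 'q': array([ 9.64505548e-01,  5.28262650e-01,  1.43360880e+00,  1.73670390e-06,
        1.18142806e+00, -1.78472230e-01]), 'qd': array([ 0.00081843, -0.00124187, -0.00370559,  0.00019022, -0.00118078,
        0.00162356]), 'tau': array([ 7.43389000e-05, -4.42745519e+01, -1.78275865e+01, -3.31748306e-04,
        5.62655812e-03,  1.56757585e-05]), 'tcp_pos': array([0.25893924, 0.56822578, 0.23055201]), 'tool_rot': array([ 2.12281934e-01,  9.77208091e-01, -7.88263799e-04, -3.27085435e-04]), 'force': array([ 0.12906791,  0.37016642, -0.65653595]), 'ft_torque': array([-0.04399272,  0.01260474, -0.02355568]), 'gripper_force': 0.0, 'finger_gap': 0.9996756878012669}
```

View pics/top0.png

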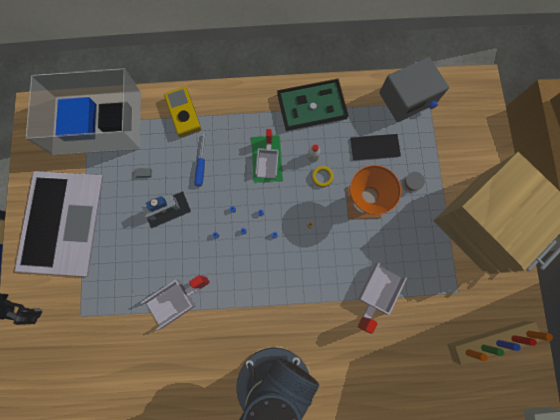

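View pics/scene0.png

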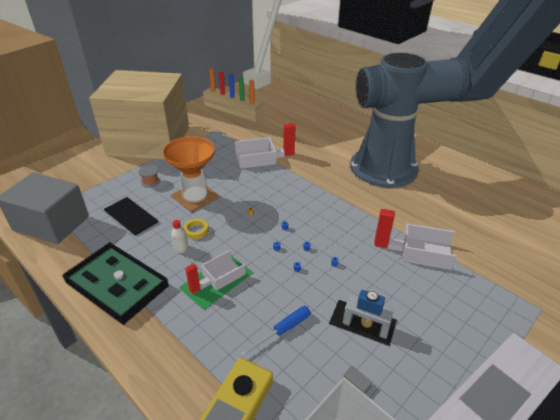

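Top view: smallest scoop candidates are the scoop on the green pad (267,160), a larger one lower left (168,303) and one at right (383,288). There are 5 blue spacers, at (233,209), (261,213), (215,235), (243,231) and (275,235). The brass sample is at (311,225), the gauge on its black pad at (165,208), and the jar at (375,190). The blue screwdriver (200,170) and the gauge block are also blue but aren't spacers.

```bash
python3 - <<'E'
from h import *
s=load('top0')
for n,u,v,z in [('gauge pad',167,209,.003),('dial',155,203,.09),('scoopback',268,150,.03),('handle',269,133,.076),('scoopfront',267,178,.0),('padTL',251,138,.003),('padBR',283,181,.003),('funnel',375,190,.16),('sample',311,225,.018),('sp',233,209,.018),('sp',261,213,.018),('sp',215,235,.018),('sp',243,231,.018),('sp',275,235,.018),('glue',315,150,.09),('tape',322,176,.018),('bigA f',383,275,.03)]:
    print(n,np.round(at(s,u,v,z)[:2],3))
w=s['pose'];goto([.5,.15,.35],90)
E
```

```text
gauge pad [0.523 0.291]
dial [0.523 0.301]
scoopback [ 0.682 -0.025]
handle [ 0.717 -0.031]
scoopfront [ 0.602 -0.016]
padTL [0.735 0.027]
padBR [ 0.589 -0.065]
funnel [ 0.504 -0.301]
sample [ 0.445 -0.138]
sp [0.508 0.09 ]
sp [0.49  0.007]
sp [0.433 0.146]
sp [0.44  0.063]
sp [ 0.422 -0.03 ]
glue [ 0.651 -0.16 ]
tape [ 0.593 -0.183]
bigA f [ 0.286 -0.331]
tcp [0.2589 0.5682 0.2306] q [ 0.96  0.53  1.43  0.    1.18 -0.18] t 0.15 gap 0.9996756878012669
shift [-392.8 -280.7 -119.1] turn [ -0.1  -0.  -24.5]
```

```bash
python3 - <<'E'
from h import *
im=cv2.imread('pics/top0.png'); sc=cv2.imread('pics/scene0.png')
a=cv2.resize(im[120:260,130:330],(800,560),interpolation=cv2.INTER_CUBIC); cv2.imwrite('pics/c1.png',a)
E
```

```text
(no output)
```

View pics/c1.png

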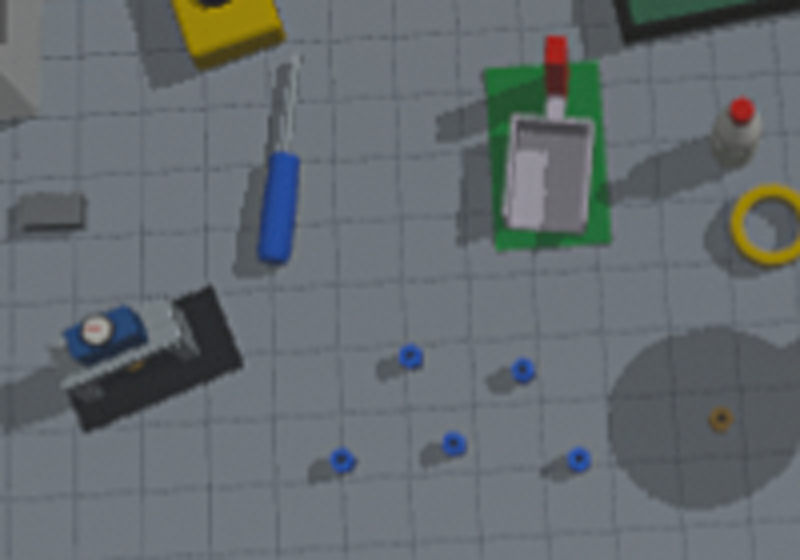

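The crop confirms the small scoop at crop (550,175), front towards the robot, on the green pad. The gauge stands on its black pad at (150,350), with 5 blue spacers and the brass sample at (720,418). Moving to look at the gauge.

```bash
python3 -c "
from h import *
goto([.50,.29,.25],23)"
```

```text
tcp [0.2589 0.5682 0.2306] q [ 0.96  0.53  1.43  0.    1.18 -0.18] t 0.15 gap 0.9996756878012669
shift [-334.8 -153.2  -19.3] turn [-0.1  0.  42.5]
```

Emit:
{"name": "move_arm", "arguments": {"commands": "-60 -30 -20 0 0 10 1; -120 -60 -20 0 0 20 1; -180 -90 -20 0 0 30 1; -240 -120 -20 0 0 40 1; -290 -150 -20 0 0 42.5 1"}}

```text
t: 0.78
tcp_pos: [0.4523, 0.3239, 0.2512]
tool_rot: [0.553, 0.833, 0.0, 0.0]
force: [0.7, 0.8, 0.4]
finger_gap: 0.999
gripper_force: 0.0
```

Emit:
{"name": "move_arm", "arguments": {"commands": "0 0 0 0 0 0 1; 0 0 0 0 0 0 1; 0 0 0 0 0 0 1; 0 0 0 0 0 0 1; 0 0 0 0 0 0 1"}}

```text
t: 1.4
tcp_pos: [0.4504, 0.3263, 0.2513]
tool_rot: [0.551, 0.834, -0.0, -0.0]
force: [0.4, -0.8, 0.4]
finger_gap: 0.998
gripper_force: 0.0
```

```bash
python3 -c "
from h import *
snap('wrist','w1');goto([.50,.29,.25],23)"
```

```text
tcp [0.4506 0.3262 0.2513] q [0.43 0.41 1.58 0.   1.15 0.02] t 1.45 gap 1.0038949440099774
shift [-52.6  31.3   1.3] turn [-0.  -0.   0.1]
```

View pics/w1.png

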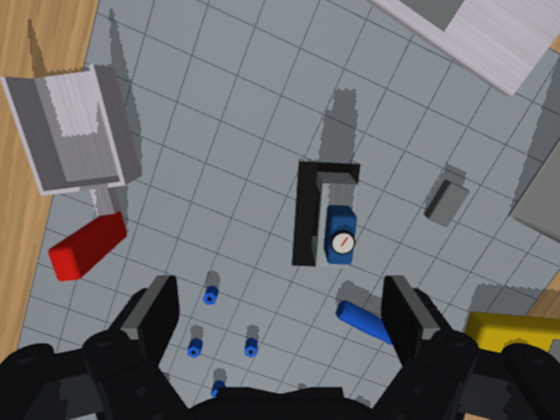

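```bash
python3 - <<'E'
from h import *
w,t,s=load('w1'),load('top0'),load('scene0')
print('dial',tri((w,343,242),(t,154.2,202.8),(s,371,297)),tri((w,343,242),(t,154.2,202.8)))
for n,u,v in [('TL',299,163),('TR',360,163),('BL',292,265)]: print(n,at(w,u,v,.003))
b=cv2.resize(w['image'][150:280,270:390,::-1],(720,780),interpolation=cv2.INTER_CUBIC)[:600]
cv2.imwrite('pics/c2.png',b)
E
```

```text
dial [0.52324159 0.30273271 0.09400619] [0.52348966 0.30260341 0.09345561]
TL [0.46771432 0.34075633 0.003     ]
TR [0.53072438 0.36761795 0.003     ]
BL [0.51150716 0.22145781 0.003     ]
```

View pics/c2.png

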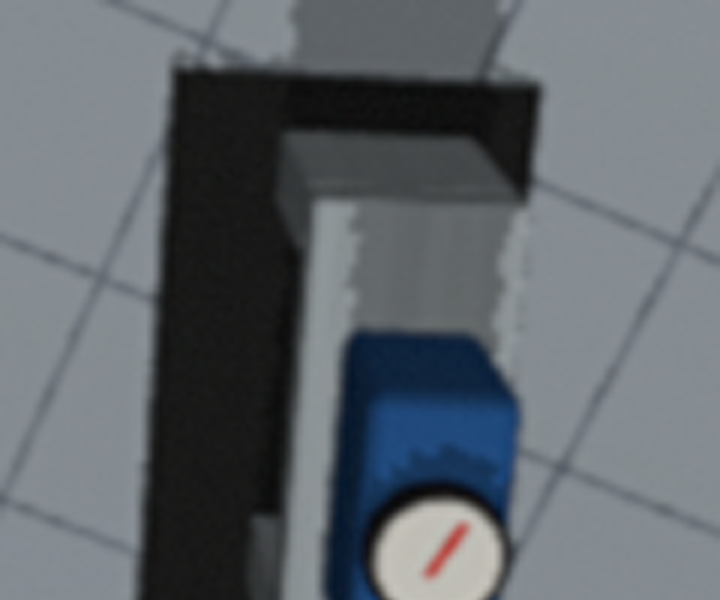

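```bash
python3 - <<'E'
from h import *
w=load('w1')
P=lambda u,v,z: at(w,270+u/6,150+v/6,z)[:2]
a,b,c=P(315,200,.054),P(285,590,.054),P(528,200,.054); print('beam',a,b,c,'len',np.linalg.norm(c-a))
d=b-a;print('yaw y', np.degrees(np.arctan2(d[1],d[0])))
d=c-a;print('yaw x', np.degrees(np.arctan2(d[1],d[0])))
e,f=P(372,400,.09),P(518,405,.09);print('block',e,f,np.linalg.norm(f-e),np.degrees(np.arctan2(*(f-e)[::-1])))
d=P(145,590,.003)-P(175,70,.003);print('pad y',np.degrees(np.arctan2(d[1],d[0])))
# centre guesses
yv=np.array([np.cos(np.radians(-69)),np.sin(np.radians(-69))])
print('c from block',(e+f)/2+yv*.025,'from beam',(a+c)/2+yv*.046)
goto([.523,.302,.15],21)
E
```

```text
beam [0.49122975 0.33886388] [0.51645115 0.27298051] [0.52371375 0.35271024] len 0.035311925785573656
yaw y -69.052210492015
yaw x 23.08620852785212
block [0.50504225 0.32021128] [0.5259432  0.32823749] 0.022389053250168944 21.007382891599022
pad y -69.21810618595012
c from block [0.52445192 0.30088488] from beam [0.52395668 0.30284236]
tcp [0.4506 0.3262 0.2513] q [0.43 0.41 1.58 0.   1.15 0.02] t 1.45 gap 1.0038949440099774
shift [-50.6  57.1 101.3] turn [-0.  -0.   2.1]
```

Emit:
{"name": "move_arm", "arguments": {"commands": "-50.5 57 40 0 0 2 1; -50.5 57 90 0 0 2 1; -50.5 57 130 0 0 2 1; -50.5 57 130 0 0 2 1; -50.5 57 130 0 0 2 1"}}

```text
t: 2.08
tcp_pos: [0.5241, 0.3019, 0.1227]
tool_rot: [0.566, 0.824, 0.001, 0.001]
force: [0.1, -0.1, 0.7]
finger_gap: 1.0
gripper_force: 0.0
```

```bash
python3 -c "
from h import *
snap('wrist','w2');goto([.5237,.302,.063],21)"
```

```text
tcp [0.5245 0.3021 0.1234] q [ 0.34  0.64  1.58  0.    0.92 -0.03] t 2.125 gap 1.0008217557911823
shift [ 0.2 -1.1 60.4] turn [0.2 0.  0. ]
```

View pics/w2.png

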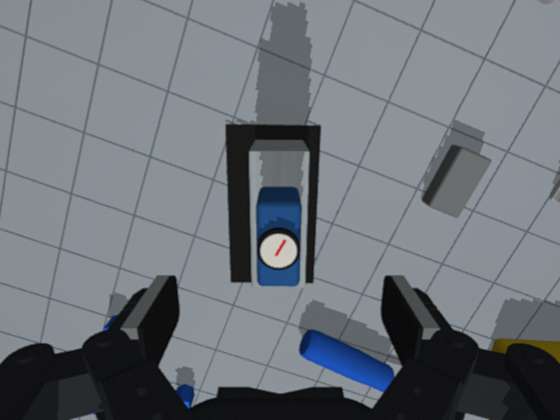

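Gauge centred between the fingers (dial at (279,249)); descending and gripping.

Emit:
{"name": "move_arm", "arguments": {"commands": "0 -1 20 0 0 0 1; 0 -1 40 0 0 0 1; 0 -1 60 0 0 0 1; 0 -1 60 0 0 0 1; 0 -1 60 0 0 0 -1", "grip_force": 40}}

```text
t: 2.75
tcp_pos: [0.5236, 0.3016, 0.0633]
tool_rot: [0.566, 0.824, 0.001, 0.001]
force: [-0.3, 0.6, 0.2]
finger_gap: 0.818
gripper_force: 0.0
```

Emit:
{"name": "move_arm", "arguments": {"commands": "0 0 0 0 0 0 -1; 0 0 0 0 0 0 -1; 0 0 0 0 0 0 -1; 0 0 0 0 0 0 -1; 0 0 0 0 0 0 -1"}}

```text
t: 3.38
tcp_pos: [0.5229, 0.301, 0.062]
tool_rot: [0.567, 0.824, 0.0, 0.0]
force: [-0.5, -0.2, 4.9]
finger_gap: 0.276
gripper_force: 42.6
```

```bash
cat >> h.py <<'E'
def blobs(s,kind,minA=15):
    h=cv2.cvtColor(s['image'],cv2.COLOR_RGB2HSV)
    m=cv2.inRange(h,*{'blue':((100,150,60),(125,255,255)),'brass':((10,80,60),(28,255,255))}[kind])
    n,l,st,c=cv2.connectedComponentsWithStats(m)
    return [(round(c[i][0],1),round(c[i][1],1),int(st[i][4])) for i in range(1,n) if st[i][4]>=minA]
E
python3 -c "
from h import *
t,s,w=load('top0'),load('scene0'),load('w1')
for k in ('blue','brass'):
  for n,i in (('t',t),('s',s),('w',w)): print(k,n,[b for b in blobs(i,k,8) if b[2]<400])
goto([.445,-.138,.08])
print(telemetry.sense()['gripper_force'])"
```

```text
blue t [(np.float64(433.4), np.float64(103.5), 28), (np.float64(199.3), np.float64(171.6), 193), (np.float64(160.7), np.float64(200.2), 33), (np.float64(149.0), np.float64(205.4), 22), (np.float64(232.0), np.float64(208.6), 22), (np.float64(260.4), np.float64(212.2), 18), (np.float64(243.0), np.float64(230.6), 19), (np.float64(214.9), np.float64(234.8), 21), (np.float64(274.2), np.float64(234.6), 20), (np.float64(515.7), np.float64(346.4), 37)]
blue s [(np.float64(231.2), np.float64(84.6), 89), (np.float64(284.5), np.float64(225.2), 40), (np.float64(276.5), np.float64(245.5), 44), (np.float64(306.5), np.float64(245.5), 44), (np.float64(334.4), np.float64(261.1), 47), (np.float64(296.6), np.float64(266.3), 50), (np.float64(370.1), np.float64(303.5), 339)]
blue w [(np.float64(338.1), np.float64(256.3), 282), (np.float64(210.5), np.float64(294.9), 187), (np.float64(194.6), np.float64(347.4), 189), (np.float64(250.9), np.float64(347.2), 179), (np.float64(216.6), np.float64(388.0), 111)]
brass t [(np.float64(322.6), np.float64(175.9), 207), (np.float64(309.6), np.float64(224.4), 25), (np.float64(15.7), np.float64(309.0), 28)]
brass s [(np.float64(483.2), np.float64(2.4), 60), (np.float64(431.4), np.float64(8.0), 21), (np.float64(556.3), np.float64(31.9), 14), (np.float64(549.3), np.float64(59.9), 314), (np.float64(149.1), np.float64(180.2), 82), (np.float64(194.8), np.float64(199.8), 374), (np.float64(250.3), np.float64(211.2), 45), (np.float64(195.8), np.float64(228.5), 348), (np.float64(366.0), np.float64(323.0), 75)]
brass w [(np.float64(556.0), np.float64(44.0), 106), (np.float64(473.3), np.float64(416.9), 119)]
tcp [0.5229 0.301  0.062 ] q [ 0.34  0.73  1.61  0.    0.8  -0.03] t 3.375 gap 0.276120951688463
shift [-382.  -229.9  -18.2] turn [0. 0. 0.]
42.62566566467285
```

Emit:
{"name": "move_arm", "arguments": {"commands": "0 0 -40 0 0 0 -1; 0 0 -80 0 0 0 -1; -30 -20 -110 0 0 0 -1; -80 -50 -110 0 0 0 -1; -130 -80 -110 0 0 0 -1"}}

```text
t: 4.0
tcp_pos: [0.4931, 0.1496, 0.1709]
tool_rot: [0.566, 0.825, -0.0, -0.0]
force: [0.0, -1.4, -4.0]
finger_gap: 0.272
gripper_force: 41.4
```

Emit:
{"name": "move_arm", "arguments": {"commands": "-40 -40 0 0 0 0 -1; -80 -80 0 0 0 0 -1; -120 -120 0 0 0 0 -1; -150 -150 0 0 0 0 -1; -150 -150 0 0 0 0 -1"}}

```text
t: 4.62
tcp_pos: [0.4063, -0.0448, 0.1707]
tool_rot: [0.569, 0.823, -0.0, -0.001]
force: [-0.6, 0.5, -3.5]
finger_gap: 0.27
gripper_force: 41.5
```

```bash
python3 -c "
from h import *
w=snap('wrist','w3'); print(blobs(w,'brass',8))
t,s=load('top0'),load('scene0')
print(tri((t,309.6,224.4),(s,250.3,211.2)))
for z in (0.009,.018): print([np.round(at(w,*b[:2],z),4) for b in blobs(w,'brass',8)])
goto([.445,-.138,.08])"
```

```text
[(np.float64(35.9), np.float64(135.1), 21704), (np.float64(422.3), np.float64(377.9), 91), (np.float64(273.3), np.float64(384.8), 506)]
[ 0.4469724  -0.13335512  0.01215332]
[array([ 0.1942, -0.0749,  0.009 ]), array([ 0.6244, -0.188 ,  0.009 ]), array([ 0.4772, -0.2537,  0.009 ])]
[array([ 0.1996, -0.0718,  0.018 ]), array([ 0.6172, -0.1816,  0.018 ]), array([ 0.4743, -0.2454,  0.018 ])]
tcp [ 0.407  -0.0437  0.1708] q [-0.38  0.35  2.02  0.    0.78 -0.74] t 4.675 gap 0.2745643929779715
shift [-101.8    2.2   90.7] turn [0. 0. 0.]
```

View pics/w3.png

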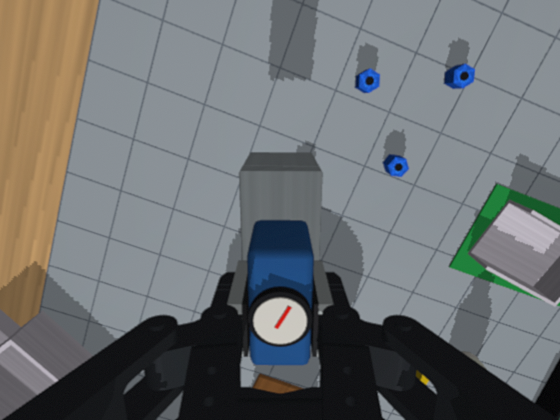

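```bash
python3 -c "
from h import *
t,s,w=load('top0'),load('scene0'),load('w3')
B=[((243,230.6),(306.5,245.5)),((274.2,234.6),(284.5,225.2)),((260.4,212.2),(276.5,245.5)),((232,208.6),(296.6,266.3)),((214.9,234.8),(334.4,261.1))]
for a,b in B:
  p=tri((t,*a),(s,*b)); print(np.round(p,4),proj(w,p))
print(blobs(w,'blue'))
p=np.array([.447,-.1334,.018]);print(proj(t,p))
goto([.447,-.1334,.08])"
```

```text
[0.4406 0.0645 0.0137] [368.33632925  80.7989109 ]
[ 0.4233 -0.027   0.0127] [305.556134   177.45658331]
[0.4927 0.0105 0.0131] [396.27558355 165.63943915]
[0.5093 0.0941 0.0136] [462.04804232  76.28910642]
[0.4335 0.1476 0.0138] [407.73750814 -35.59314504]
[(np.float64(459.0), np.float64(76.1), 515), (np.float64(367.2), np.float64(80.6), 387), (np.float64(395.3), np.float64(165.1), 369), (np.float64(280.9), np.float64(258.3), 4231), (np.float64(280.1), np.float64(351.9), 1362)]
[309.42229382 224.38636997]
tcp [ 0.407  -0.0437  0.1708] q [-0.38  0.35  2.02  0.    0.78 -0.74] t 4.675 gap 0.2745643929779715
shift [-98.2   5.7  90.7] turn [0. 0. 0.]
```

Emit:
{"name": "move_arm", "arguments": {"commands": "-50 3 0 0 0 0 -1; -98 6 0 0 0 0 -1; -98 6 20 0 0 0 -1; -98 6 50 0 0 0 -1; -98 6 75 0 0 0 -1"}}

```text
t: 5.3
tcp_pos: [0.449, -0.1309, 0.0949]
tool_rot: [0.566, 0.825, 0.0, -0.001]
force: [-0.1, -0.9, -3.2]
finger_gap: 0.273
gripper_force: 41.4
```

```bash
python3 -c "
from h import *
snap('scene','s2');goto([.447,-.1334,.0595])
t=load('s2'); i=cv2.resize(t['image'][150:270,180:340,::-1],(800,600),interpolation=cv2.INTER_CUBIC); cv2.imwrite('pics/c3.png',i)"
```

```text
tcp [ 0.4474 -0.1301  0.0926] q [-0.52  0.56  1.94  0.    0.64 -0.89] t 5.35 gap 0.2744611016346468
shift [-3.1 -1.4 33.1] turn [0. 0. 0.]
```

View pics/c3.png

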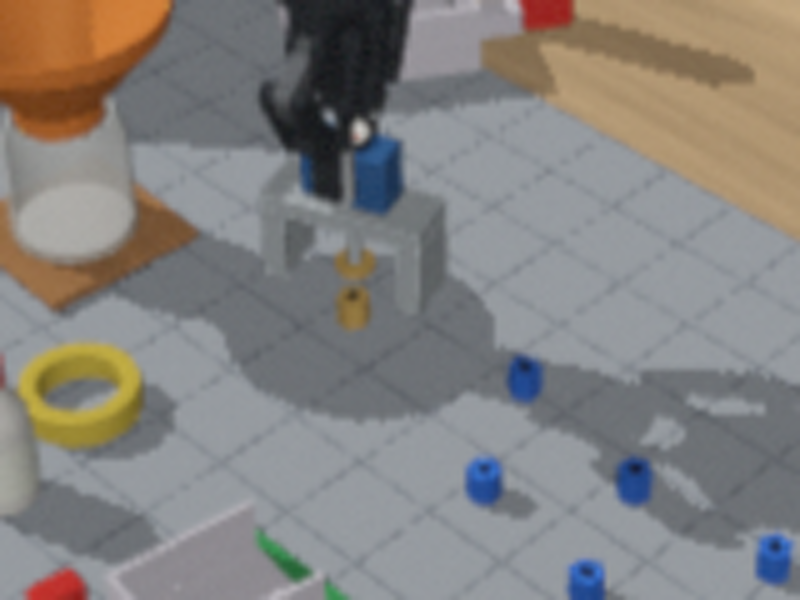

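The foot (355,262) hangs right over the sample (352,297). Lowering and releasing.

Emit:
{"name": "move_arm", "arguments": {"commands": "-3 -1 12 0 0 0 -1; -3 -1 22 0 0 0 -1; -3 -1 29 0 0 0 -1; -3 -1 33 0 0 0 -1; -3 -1 33 0 0 0 -1"}}

```text
t: 5.98
tcp_pos: [0.449, -0.1355, 0.0634]
tool_rot: [0.567, 0.824, 0.0, 0.0]
force: [-0.2, -0.6, -2.3]
finger_gap: 0.274
gripper_force: 41.5
```

Emit:
{"name": "move_arm", "arguments": {"commands": "0 0 0 0 0 0 -1; 0 0 0 0 0 0 -0.3; 0 0 0 0 0 0 0.2; 0 0 0 0 0 0 0.2; 0 0 0 0 0 0 0.2"}}

```text
t: 6.6
tcp_pos: [0.4488, -0.1355, 0.0634]
tool_rot: [0.566, 0.824, 0.0, 0.0]
force: [-0.9, -0.3, -0.5]
finger_gap: 0.603
gripper_force: 0.0
```

Emit:
{"name": "move_arm", "arguments": {"commands": "0 0 0 0 0 0 0.2; 0 0 0 0 0 0 0.2; 0 0 0 0 0 0 0.2; 0 0 0 0 0 0 0.2; 0 0 0 0 0 0 0.2"}}

```text
t: 7.22
tcp_pos: [0.4488, -0.1354, 0.0633]
tool_rot: [0.566, 0.824, -0.0, -0.0]
force: [-0.2, 0.7, 0.2]
finger_gap: 0.602
gripper_force: 0.0
```

```bash
python3 -c "
from h import *
snap('scene','s3');goto([.447,-.1334,.0595])
t=load('s3'); i=cv2.resize(t['image'][150:270,180:340,::-1],(800,600),interpolation=cv2.INTER_CUBIC); cv2.imwrite('pics/c4.png',i)"
```

```text
tcp [ 0.4488 -0.1354  0.0633] q [-0.53  0.62  1.96 -0.    0.56 -0.9 ] t 7.275 gap 0.6025143117587203
shift [ 2.5 -0.9  3.8] turn [0. 0. 0.]
```

View pics/c4.png

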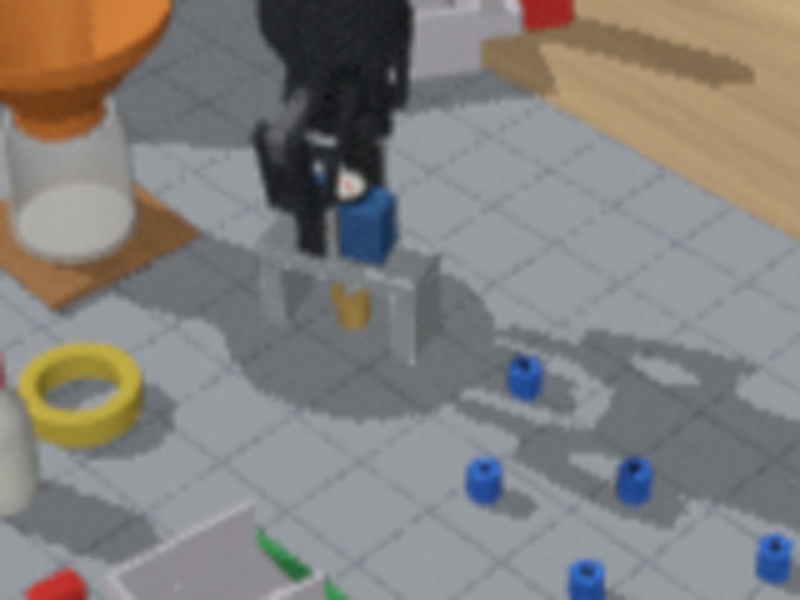

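The gauge stands on the mat with its foot on the sample (brass at (352,300)) and the fingers are clear. Regripping and carrying it back.

Emit:
{"name": "move_arm", "arguments": {"commands": "0 0 0 0 0 0 -1; 0 0 0 0 0 0 -1; 0 0 0 0 0 0 -1; 0 0 0 0 0 0 -1; 0 0 0 0 0 0 -1", "grip_force": 40}}

```text
t: 7.9
tcp_pos: [0.4489, -0.1355, 0.0634]
tool_rot: [0.567, 0.824, 0.0, 0.0]
force: [0.0, 0.2, 2.0]
finger_gap: 0.275
gripper_force: 39.5
```

Emit:
{"name": "move_arm", "arguments": {"commands": "0 0 -20 0 0 0 -1; 0 0 -50 0 0 0 -1; 0 0 -80 0 0 0 -1; 0 0 -90 0 0 0 -1; 0 0 -90 0 0 0 -1"}}

```text
t: 8.52
tcp_pos: [0.4486, -0.1354, 0.1531]
tool_rot: [0.566, 0.824, -0.0, 0.0]
force: [-0.0, 0.4, -2.5]
finger_gap: 0.27
gripper_force: 40.2
```

```bash
python3 -c "
from h import *
goto([.5237,.2926,.10])"
```

```text
tcp [ 0.4486 -0.1354  0.1531] q [-0.53  0.45  1.9  -0.    0.8  -0.9 ] t 8.525 gap 0.26958572128366093
shift [372.6 223.4  53.1] turn [0. 0. 0.]
```

Emit:
{"name": "move_arm", "arguments": {"commands": "40 24 0 0 0 0 -1; 90 54 0 0 0 0 -1; 140 84 0 0 0 0 -1; 190 114 0 0 0 0 -1; 240 144 0 0 0 0 -1"}}

```text
t: 9.15
tcp_pos: [0.4963, 0.1419, 0.1514]
tool_rot: [0.566, 0.824, -0.001, -0.001]
force: [1.6, -0.5, -3.3]
finger_gap: 0.272
gripper_force: 40.5
```

Emit:
{"name": "move_arm", "arguments": {"commands": "45 27 0 0 0 0 -1; 90 54 0 0 0 0 -1; 122 74 0 0 0 0 -1; 132.5 79.5 0 0 0 0 -1; 132.5 79.5 30 0 0 0 -1"}}

```text
t: 9.78
tcp_pos: [0.5251, 0.2935, 0.1233]
tool_rot: [0.566, 0.825, 0.001, 0.001]
force: [-0.6, 0.2, -4.6]
finger_gap: 0.271
gripper_force: 40.6
```

```bash
python3 -c "
from h import *
goto([.5237,.2926,.0665])"
```

```text
tcp [0.5251 0.2935 0.1233] q [ 0.32  0.63  1.59 -0.    0.92 -0.04] t 9.775 gap 0.2709041981655924
shift [-0.3 -1.9 56.8] turn [0. 0. 0.]
```

Emit:
{"name": "move_arm", "arguments": {"commands": "0 -2 25 0 0 0 -1; 0 -2 45 0 0 0 -1; 0 -2 53 0 0 0 -1; 0 -2 56 0 0 0 -1; 0 -2 56 0 0 0 -1"}}

```text
t: 10.4
tcp_pos: [0.5225, 0.2915, 0.0676]
tool_rot: [0.567, 0.824, 0.0, 0.0]
force: [0.2, -0.1, -3.9]
finger_gap: 0.271
gripper_force: 40.5
```

Emit:
{"name": "move_arm", "arguments": {"commands": "0 0 0 0 0 0 -1; 0 0 0 0 0 0 0; 0 0 0 0 0 0 0.6; 0 0 0 0 0 0 1; 0 0 0 0 0 0 1"}}

```text
t: 11.02
tcp_pos: [0.5223, 0.2918, 0.0675]
tool_rot: [0.566, 0.824, 0.0, 0.0]
force: [-0.5, 0.3, -0.1]
finger_gap: 1.0
gripper_force: 0.0
```

Emit:
{"name": "move_arm", "arguments": {"commands": "0 0 0 0 0 0 1; 0 0 0 0 0 0 1; 0 0 0 0 0 0 1; 0 0 -50 0 0 0 1; 0 0 -110 0 0 0 1"}}

```text
t: 11.65
tcp_pos: [0.5212, 0.2912, 0.1769]
tool_rot: [0.567, 0.824, -0.002, -0.001]
force: [0.7, -0.6, 0.2]
finger_gap: 0.996
gripper_force: 0.0
```

```bash
python3 -c "
from h import *
w=snap('wrist','w4');t=snap('top','t4');s=snap('scene','s4')
for k in ('blue','brass'):
  for n,i in (('t',t),('s',s)): print(k,n,[tuple(map(float,b)) for b in blobs(i,k,8) if b[2]<80])
goto([.5237,.2926,.0665])
a=cv2.resize(t['image'][120:260,130:330,::-1],(400,280),interpolation=cv2.INTER_CUBIC)
b=np.vstack([a,np.zeros((140,400,3),np.uint8)]);c=np.hstack([b,w['image'][:,80:480,::-1]]);cv2.imwrite('pics/c5.png',c)"
```

```text
blue t [(433.4, 103.4, 27.0), (163.9, 200.3, 38.0), (232.0, 208.6, 22.0), (260.3, 212.1, 19.0), (243.0, 230.5, 20.0), (215.0, 234.8, 20.0), (274.2, 234.6, 20.0), (0.2, 253.5, 26.0), (515.9, 346.5, 35.0)]
blue s [(284.5, 225.2, 40.0), (276.5, 245.5, 44.0), (306.5, 245.6, 45.0), (334.4, 261.1, 47.0), (296.6, 266.3, 50.0)]
brass t [(309.8, 224.3, 24.0)]
brass s [(556.1, 0.6, 10.0), (553.0, 9.5, 75.0), (549.6, 18.3, 13.0), (554.6, 20.7, 9.0), (548.9, 30.6, 34.0), (250.3, 211.2, 44.0), (362.5, 320.1, 71.0)]
tcp [0.5246 0.2926 0.1811] q [ 0.32  0.55  1.55  0.    1.03 -0.04] t 11.8 gap 1.0016703692786293
shift [  0.4  -1.8 114.6] turn [0. 0. 0.]
```

View pics/c5.png

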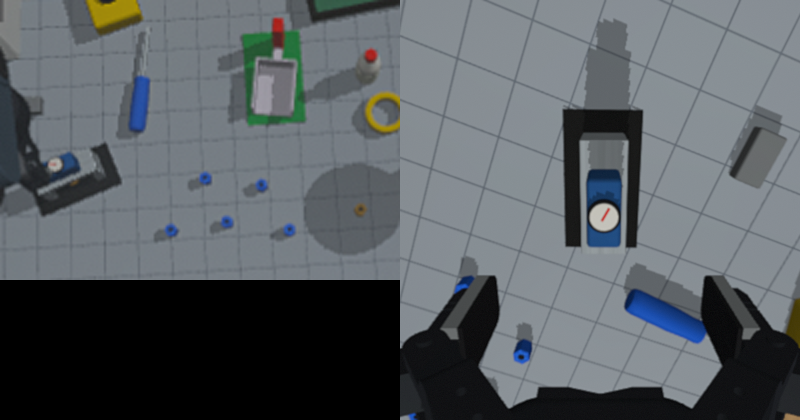

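The gauge is back in the middle of its pad (dial at (603,217) in the right half). All five blue spacers and the sample are unmoved. Next, a close look at the small scoop.

```bash
python3 -c "
from h import *
goto([.53,-.02,.26],-90)"
```

```text
tcp [0.5246 0.2926 0.1811] q [ 0.32  0.55  1.55  0.    1.03 -0.04] t 11.8 gap 1.0016703692786293
shift [-293.8 -106.3  -79.7] turn [  0.4   0.3 -69. ]
```

Emit:
{"name": "move_arm", "arguments": {"commands": "-30 -10 -40 0 0 10 1; -85 -30 -80 0 0 20 1; -140 -50 -80 0 0 30 1; -190 -70 -80 0 0 40 1; -240 -90 -80 0 0 50 1"}}

```text
t: 12.42
tcp_pos: [0.523, 0.0336, 0.2561]
tool_rot: [0.863, 0.505, -0.001, -0.001]
force: [0.7, 0.0, -0.4]
finger_gap: 0.999
gripper_force: 0.0
```

```bash
cat >> h.py <<'E'
def gotoy(p,yaw):
    a=np.radians(yaw); y=np.array([np.cos(a),np.sin(a),0]); z=np.array([0,0,-1.])
    goto(p,Rt=R.from_matrix(np.c_[np.cross(y,z),y,z]))
E
python3 -c "
from h import *
gotoy([.53,-.02,.26],-90)"
```

```text
tcp [0.523  0.0336 0.2561] q [-0.15  0.36  1.65 -0.    1.13  0.36] t 12.425 gap 0.9993785483258568
shift [-43.3  32.3  -4. ] turn [-0.1  0.1 60.7]
```

Emit:
{"name": "move_arm", "arguments": {"commands": "-20 15 -4 0 0 10 1; -43 32 -4 0 0 20 1; -43 32 -4 0 0 30 1; -43 32 -4 0 0 40 1; -43 32 -4 0 0 50 1"}}

```text
t: 13.05
tcp_pos: [0.5302, -0.0177, 0.2596]
tool_rot: [0.996, 0.093, -0.002, -0.001]
force: [0.5, -0.2, -0.1]
finger_gap: 1.0
gripper_force: 0.0
```

Emit:
{"name": "move_arm", "arguments": {"commands": "0 0 0 0 0 10 1; 0 0 0 0 0 10 1; 0 0 0 0 0 10 1; 0 0 0 0 0 10 1; 0 0 0 0 0 10 1"}}

```text
t: 13.68
tcp_pos: [0.5312, -0.0177, 0.2612]
tool_rot: [1.0, 0.009, -0.0, -0.0]
force: [-0.2, 0.5, 0.4]
finger_gap: 0.996
gripper_force: 0.0
```

```bash
python3 -c "
from h import *
w=snap('wrist','w5'); gotoy([.53,-.02,.26],-90); print([tuple(map(float,b)) for b in blobs(w,'blue')])"
```

```text
tcp [ 0.5312 -0.0177  0.2613] q [-0.24  0.37  1.63 -0.    1.15  1.31] t 13.725 gap 1.001328295332514
shift [-1.3  2.2  1.3] turn [0. 0. 1.]
[(80.2, 71.1, 2277.0), (182.1, 186.9, 207.0), (254.3, 201.4, 186.0), (210.1, 241.8, 195.0), (142.2, 246.1, 216.0), (285.5, 256.0, 173.0)]
```

View pics/w5.png

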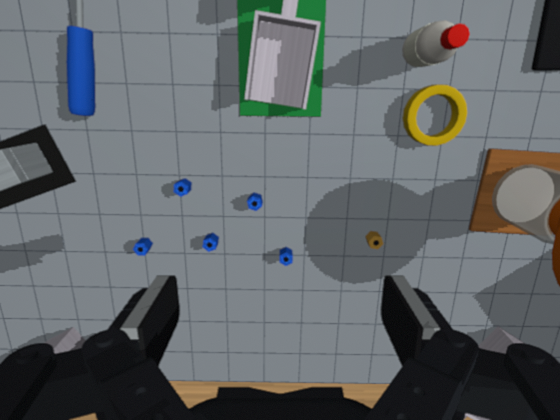

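```bash
python3 -c "
from h import *
w=load('w5')
i=cv2.resize(w['image'][0:125,230:335,::-1],(504,600),interpolation=cv2.INTER_CUBIC);cv2.imwrite('pics/c6.png',i)
t,s=load('t4'),load('s4')
B=dict(A=((243,230.6),(306.5,245.5),(210.1,241.8)),B=((274.2,234.6),(284.5,225.2),(285.5,256)),C=((260.3,212.1),(276.5,245.5),(254.3,201.4)),D=((232,208.6),(296.6,266.3),(182.1,186.9)),E=((215,234.8),(334.4,261.1),(142.2,246.1)))
for k,(a,b,c) in B.items(): print(k,np.round(tri((t,*a),(s,*b),(w,*c)),4), np.round(tri((t,*a),(w,*c)),4))
print([tuple(map(float,b)) for b in blobs(w,'brass') if b[2]<300])
m=cv2.inRange(cv2.cvtColor(w['image'],cv2.COLOR_RGB2HSV),(5,80,40),(30,255,255))[220:260,355:395];ys,xs=np.nonzero(m);print(xs.mean()+355,ys.mean()+220)
print(tri((t,309.8,224.3),(s,250.3,211.2),(w,xs.mean()+355,ys.mean()+220)))
"
```

```text
A [0.4408 0.0644 0.0133] [0.4415 0.0638 0.0138]
B [ 0.4234 -0.0271  0.0125] [ 0.4239 -0.0275  0.0128]
C [0.493  0.0107 0.0134] [0.4936 0.01   0.0153]
D [0.5091 0.0938 0.0133] [0.5095 0.093  0.0151]
E [0.4335 0.1472 0.0131] [0.4341 0.1467 0.0131]
[(373.8, 239.5, 209.0), (86.1, 416.9, 121.0)]
373.8644859813084 239.5373831775701
[ 0.44709823 -0.1335835   0.01201296]
```

View pics/c6.png

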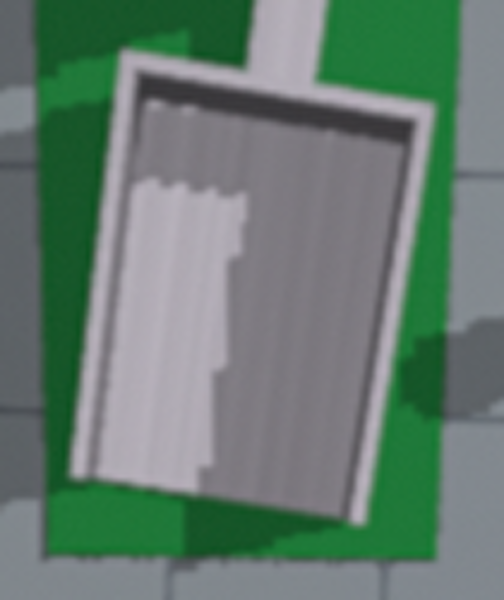

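```bash
python3 -c "
from h import *
w=load('w5')
for z in (.035,.038):
  P=[at(w,230+u/4.8,v/4.8,z)[:2] for u,v in ((123,50),(437,103),(365,523),(70,478))]
  d=lambda a,b:(round(float(np.linalg.norm(P[a]-P[b])),4),round(float(np.degrees(np.arctan2(*(P[a]-P[b])[::-1]))),1))
  print(np.round(P,4).tolist(),'back',d(0,1),'R',d(1,2),'front',d(3,2),'L',d(0,3))
  print('mid back',(P[0]+P[1])/2,'mid front',(P[2]+P[3])/2)
P=[at(w,230+u/4.8,v/4.8,.003)[:2] for u,v in ((45,553),(435,558),(465,20))];print(P)
t,s=load('t4'),load('s4')
"
```

```text
[[0.6857, 0.0071], [0.6776, -0.0545], [0.598, -0.0436], [0.606, 0.0184]] back (0.0621, 82.5) R (0.0803, -7.8) front (0.0625, 82.7) L (0.0805, -8.1)
mid back [ 0.68164414 -0.02369366] mid front [ 0.60200538 -0.01257905]
[[0.6851, 0.0069], [0.677, -0.0542], [0.5981, -0.0434], [0.606, 0.0181]] back (0.0616, 82.5) R (0.0796, -7.8) front (0.062, 82.7) L (0.0799, -8.1)
mid back [ 0.68106612 -0.02363666] mid front [ 0.60207366 -0.01261225]
[array([0.58901197, 0.02742648]), array([ 0.58949614, -0.06234732]), array([ 0.69914408, -0.06280626])]
```

Seen in w5: scoop at (283,60), with spacers at (182,187), (254,201), (210,242), (142,246), (286,256) and the sample at (374,240). The scoop outline measures 62 x 80 mm, origin about (0.668,-0.022), yaw -7.8°, so it's the smallest one. Now picking.

```bash
cat >> h.py <<'E'
O=np.array([.6684,-.0217]);U=np.array([.9907,-.136]);V=np.array([.136,.9907])
def slot(x,y,z): return [*(O+U*x/1000+V*y/1000),z]
E
python3 -c "
from h import *
gotoy([.509,.0936,.07],-8)"
```

```text
tcp [ 0.5312 -0.0177  0.2613] q [-0.24  0.37  1.63 -0.    1.15  1.31] t 13.725 gap 1.001328295332514
shift [ -20.2 -111.7  191.3] turn [ -0.   0. -81.]
```

Emit:
{"name": "move_arm", "arguments": {"commands": "-10 -40 40 0 0 -10 0; -20 -80 80 0 0 -20 0; -20 -112 110 0 0 -30 0; -20 -112 130 0 0 -40 0; -20 -112 150 0 0 -50 0"}}

```text
t: 14.35
tcp_pos: [0.5094, 0.0945, 0.1106]
tool_rot: [0.901, 0.434, 0.0, 0.0]
force: [0.1, 0.6, 0.3]
finger_gap: 0.497
gripper_force: 0.0
```

Emit:
{"name": "move_arm", "arguments": {"commands": "0 0 10 0 0 -10 0; 0 0 20 0 0 -20 0; 0 0 30 0 0 -31 0; 0 0 40 0 0 -31 0; 0 0 40 0 0 -31 0"}}

```text
t: 14.98
tcp_pos: [0.5089, 0.0939, 0.0707]
tool_rot: [0.756, 0.655, -0.001, -0.0]
force: [0.3, 0.9, 0.1]
finger_gap: 0.505
gripper_force: 0.0
```

```bash
cat >> h.py <<'E'
from scipy.optimize import linear_sum_assignment
def find(save=None):
    t,s=snapshot('top'),snapshot('scene')
    for k in ('blue','brass'):
        bt=[b for b in blobs(t,k,6) if b[2]<60]; bs=[b for b in blobs(s,k,10) if b[2]<90]
        for a in bt:
            for b in bs:
                p=tri((t,*a[:2]),(s,*b[:2]))
                if .005<p[2]<.022 and .2<p[0]<.72 and abs(p[1])<.4 and np.linalg.norm(proj(t,p)-a[:2])<1.5 and np.linalg.norm(proj(s,p)-b[:2])<1.5: print(k,np.round(p,4),a[2],b[2])
E
python3 -c "
from h import *
find()
gotoy([.509,.0936,.006],-8)"
```

```text
blue [0.493  0.0111 0.0144] 20 46
blue [0.4418 0.0646 0.0107] 21 29
brass [ 0.447  -0.1337  0.012 ] 24 44
tcp [0.5095 0.0939 0.0714] q [-0.03  0.64  1.83 -0.    0.67  0.11] t 15.075 gap 0.50087100678661
shift [-0.3 -0.5 65.4] turn [ 0.  -0.  -0.1]
```

Emit:
{"name": "move_arm", "arguments": {"commands": "0 -0.5 25 0 0 0 0; 0 -0.5 50 0 0 0 0; 0 -0.5 65 0 0 0 0; 0 -0.5 65 0 0 0 -1; 0 -0.5 65 0 0 0 -1", "grip_force": 25}}

```text
t: 15.7
tcp_pos: [0.5093, 0.094, 0.0069]
tool_rot: [0.755, 0.656, 0.0, 0.0]
force: [0.1, 0.3, -0.3]
finger_gap: 0.19
gripper_force: 24.4
```

Emit:
{"name": "move_arm", "arguments": {"commands": "0 0 0 0 0 0 -1; 0 0 0 0 0 0 -1; 0 0 -20 0 0 0 -1; 0 0 -50 0 0 0 -1; 0 0 -64 0 0 0 -1"}}

```text
t: 16.32
tcp_pos: [0.5095, 0.094, 0.0719]
tool_rot: [0.755, 0.656, 0.001, 0.001]
force: [0.4, -0.1, -0.3]
finger_gap: 0.192
gripper_force: 24.4
```

```bash
python3 -c "
from h import *
gotoy(slot(-16,12.5,.014),-8)
w=snap('wrist','w6');cv2.imwrite('pics/c7.png',w['image'][200:420,130:430,::-1])"
```

```text
tcp [0.5095 0.094  0.0719] q [-0.03  0.64  1.83 -0.    0.67  0.11] t 16.325 gap 0.19186727121059752
shift [-80.  157.2  58.2] turn [ 0.1 -0.  -0. ]
```

View pics/c7.png

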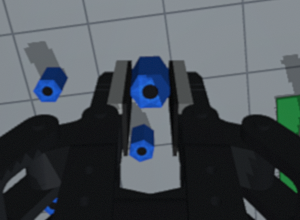

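Spacer held centrally between the pads ((150,80) in the crop), gap 16 mm. Transferring to the scoop.

Emit:
{"name": "move_arm", "arguments": {"commands": "-25 50 -15 0 0 0 -1; -50 100 -15 0 0 0 -1; -80 150 -15 0 0 0 -1; -80 157 -10 0 0 0 -1; -80 157 0 0 0 0 -1"}}

```text
t: 17.0
tcp_pos: [0.6526, -0.0072, 0.0692]
tool_rot: [0.755, 0.656, -0.0, -0.001]
force: [-0.2, 0.4, 0.7]
finger_gap: 0.192
gripper_force: 24.5
```

Emit:
{"name": "move_arm", "arguments": {"commands": "0 0 20 0 0 0 -1; 0 0 40 0 0 0 -1; 0 0 56 0 0 0 -1; 0 0 58 0 0 0 -1; 0 0 58 0 0 0 -0.45"}}

```text
t: 17.62
tcp_pos: [0.6527, -0.0068, 0.0115]
tool_rot: [0.755, 0.656, -0.0, -0.0]
force: [-0.0, -0.8, -0.1]
finger_gap: 0.28
gripper_force: 0.0
```

Emit:
{"name": "move_arm", "arguments": {"commands": "0 0 0 0 0 0 -0.45; 0 0 0 0 0 0 -0.45; 0 0 -15 0 0 0 -0.45; 0 0 -45 0 0 0 -0.45; 0 0 -75 0 0 0 -0.2"}}

```text
t: 18.25
tcp_pos: [0.6533, -0.0072, 0.089]
tool_rot: [0.755, 0.656, 0.0, 0.0]
force: [0.6, 0.1, -0.2]
finger_gap: 0.399
gripper_force: 0.0
```

```bash
python3 -c "
from h import *
find()
gotoy([.493,.0107,.07],-8)"
```

```text
blue [0.4917 0.0097 0.0118] 14 44
blue [0.4409 0.0645 0.0138] 21 42
blue [0.4335 0.1477 0.0136] 21 46
blue [ 0.4232 -0.027   0.013 ] 20 39
brass [ 0.4471 -0.1337  0.0117] 24 45
tcp [ 0.6563 -0.0077  0.0922] q [-0.18  0.73  1.46  0.    0.94 -0.04] t 18.35 gap 0.4010359218626041
shift [  -4.6 -164.5   20.7] turn [ 0.5  0.  -0. ]
```

Emit:
{"name": "move_arm", "arguments": {"commands": "-2 -60 0 0 0 0 -0.2; -4 -120 0 0 0 0 -0.2; -4 -162 0 0 0 0 0; -4.5 -163 20 0 0 0 0; -4.5 -163 20 0 0 0 0"}}

```text
t: 18.98
tcp_pos: [0.4901, 0.0112, 0.0668]
tool_rot: [0.755, 0.656, -0.001, -0.001]
force: [-0.7, 0.1, 0.1]
finger_gap: 0.501
gripper_force: 0.0
```

```bash
python3 -c "
from h import *
gotoy([.493,.0107,.006],-8)"
```

```text
tcp [0.4901 0.0112 0.0668] q [-0.21  0.63  1.9  -0.    0.62 -0.07] t 18.975 gap 0.5008445375634188
shift [-0.1  3.1 60.8] turn [-0.1 -0.  -0. ]
```

Emit:
{"name": "move_arm", "arguments": {"commands": "0 3 25 0 0 0 0; 0 3 50 0 0 0 0; 0 3 61 0 0 0 0; 0 3 61 0 0 0 -1; 0 3 61 0 0 0 -1"}}

```text
t: 19.6
tcp_pos: [0.4947, 0.0106, 0.007]
tool_rot: [0.755, 0.656, 0.0, 0.001]
force: [0.1, 0.4, -0.2]
finger_gap: 0.179
gripper_force: 25.7
```

Emit:
{"name": "move_arm", "arguments": {"commands": "0 0 0 0 0 0 -1; 0 0 0 0 0 0 -1; 0 0 -20 0 0 0 -1; 0 0 -50 0 0 0 -1; 0 0 -80 0 0 0 -1"}}

```text
t: 20.23
tcp_pos: [0.4938, 0.0107, 0.0872]
tool_rot: [0.755, 0.656, -0.0, -0.0]
force: [0.1, -0.5, -0.9]
finger_gap: 0.177
gripper_force: 25.7
```

Emit:
{"name": "move_arm", "arguments": {"commands": "-7 50 0 0 0 0 -1; -14 100 0 0 0 0 -1; -20 150 0 0 0 0 -1; -20 162 0 0 0 0 -1; -20 162 15 0 0 0 -1"}}

```text
t: 20.85
tcp_pos: [0.6524, -0.0318, 0.0717]
tool_rot: [0.755, 0.656, 0.001, 0.001]
force: [-0.1, 0.3, -1.2]
finger_gap: 0.174
gripper_force: 25.7
```

```bash
python3 -c "
from h import *
gotoy(slot(-16,-12.5,.014),-8)"
```

```text
tcp [ 0.6524 -0.0318  0.0717] q [-0.22  0.76  1.48  0.    0.9  -0.08] t 20.85 gap 0.17359770423617574
shift [-0.3 -1.7 57.7] turn [ 0.1  0.  -0. ]
```

```bash
python3 -c "
from h import *
f=lambda s:[tuple(map(float,b)) for b in blobs(s,'blue',60)]
print(f(load('w6')));w=snap('wrist','w7');print(f(w))
for n in('w6','w7'):
  s=load(n); m=cv2.inRange(cv2.cvtColor(s['image'],cv2.COLOR_RGB2HSV),(100,150,60),(125,255,255))[245:345,250:310]
  m=m[::4,::3]
  print(n);print('\n'.join(''.join('#' if v else '.' for v in r) for r in m))
"
```

```text
[(478.4, 27.1, 8554.0), (135.8, 160.9, 891.0), (279.8, 281.6, 1524.0), (180.5, 284.1, 719.0), (271.6, 342.4, 671.0), (179.3, 409.9, 60.0)]
[(272.1, 192.5, 708.0), (279.6, 280.7, 1548.0)]
w6
....................
....................
....................
.......######.......
......########......
......#########.....
.....############...
....#############...
....#############...
....#############...
....######.######...
....####.....####...
....####.....####...
....#####...####....
......#########.....
......########......
....................
....................
....................
....................
.......##...........
.....######.........
....#######.........
....#######.........
....########........
w7
....................
....................
....................
........#####.......
.....##########.....
.....###########....
.....###########....
.....###########....
....############....
....#############...
....#####...#####...
....####.....####...
....####.....####...
....#############...
.....###########....
........#####.......
....................
....................
....................
....................
....................
....................
....................
....................
....................
```

```bash
cat >> h.py <<'E'
def inscoop(p): d=np.asarray(p)[:2]-O; return np.round([d@U*1000,d@V*1000],1)
E
python3 -c "
from h import *
print(inscoop(at(load('w7'),272.1,192.5,.018)))
gotoy(slot(-16,-12.5,.014),-8)"
```

```text
[-18.6  13.1]
tcp [ 0.6489 -0.0309  0.0685] q [-0.22  0.76  1.48  0.    0.9  -0.08] t 20.9 gap 0.17980123871054757
shift [-0.7  2.4 54.4] turn [-0.3 -0.  -0. ]
```

Emit:
{"name": "move_arm", "arguments": {"commands": "0 -1.5 20 0 0 0 -1; 0 -1.5 40 0 0 0 -1; 0 -1.5 56 0 0 0 -1; 0 -1.5 58 0 0 0 -1; 0 -1.5 58 0 0 0 -0.45"}}

```text
t: 21.52
tcp_pos: [0.6502, -0.0315, 0.0132]
tool_rot: [0.755, 0.656, -0.0, -0.0]
force: [0.4, 0.1, 0.0]
finger_gap: 0.273
gripper_force: 0.0
```

Emit:
{"name": "move_arm", "arguments": {"commands": "0 0 0 0 0 0 -0.45; 0 0 0 0 0 0 -0.45; 0 0 -15 0 0 0 -0.45; 0 0 -45 0 0 0 -0.45; 0 0 -75 0 0 0 -0.2"}}

```text
t: 22.15
tcp_pos: [0.6504, -0.0315, 0.0901]
tool_rot: [0.755, 0.656, 0.0, 0.0]
force: [0.8, 0.0, 1.0]
finger_gap: 0.402
gripper_force: 0.0
```

```bash
python3 -c "
from h import *
find()
gotoy([.4409,.0645,.07],-8)"
```

```text
blue [0.4409 0.0645 0.0138] 21 43
blue [0.4335 0.1476 0.0138] 21 47
blue [ 0.4232 -0.027   0.013 ] 20 39
brass [ 0.447  -0.1334  0.0122] 25 44
tcp [ 0.6533 -0.0321  0.0933] q [-0.22  0.73  1.47  0.    0.93 -0.08] t 22.25 gap 0.39977639432148493
shift [  66.1 -224.    21.2] turn [ 0.5  0.  -0. ]
```

Emit:
{"name": "move_arm", "arguments": {"commands": "17 -57 0 0 0 0 -0.2; 34 -114 0 0 0 0 -0.2; 51 -171 0 0 0 0 0; 66 -220 0 0 0 0 0; 66 -221 20 0 0 0 0"}}

```text
t: 22.88
tcp_pos: [0.4356, 0.0664, 0.0692]
tool_rot: [0.754, 0.657, -0.001, -0.001]
force: [1.2, 0.3, 0.6]
finger_gap: 0.502
gripper_force: 0.0
```

```bash
python3 -c "
from h import *
gotoy([.441,.0643,.006],-8)"
```

```text
tcp [0.4356 0.0664 0.0692] q [-0.1   0.59  2.02  0.    0.53  0.03] t 22.875 gap 0.5017951075246146
shift [-1.3  5.9 63.1] turn [-0.2  0.   0.1]
```

Emit:
{"name": "move_arm", "arguments": {"commands": "0 3.5 25 0 0 0 0; 0 3.5 50 0 0 0 0; 0 3.5 62 0 0 0 0; 0 3.5 62 0 0 0 -1; 0 3.5 62 0 0 0 -1"}}

```text
t: 23.5
tcp_pos: [0.4443, 0.0642, 0.0068]
tool_rot: [0.755, 0.656, 0.0, 0.0]
force: [-0.6, -0.0, 0.4]
finger_gap: 0.193
gripper_force: 24.4
```

Emit:
{"name": "move_arm", "arguments": {"commands": "0 0 0 0 0 0 -1; 0 0 0 0 0 0 -1; 0 0 -20 0 0 0 -1; 0 0 -50 0 0 0 -1; 0 0 -80 0 0 0 -1"}}

```text
t: 24.12
tcp_pos: [0.4438, 0.0642, 0.0873]
tool_rot: [0.755, 0.656, -0.0, -0.0]
force: [0.4, -0.2, 0.7]
finger_gap: 0.193
gripper_force: 24.4
```

Emit:
{"name": "move_arm", "arguments": {"commands": "-12 55 0 0 0 0 -1; -24 110 0 0 0 0 -1; -36 165 0 0 0 0 -1; -41 198 0 0 0 0 -1; -41 200 5 0 0 0 -1"}}

```text
t: 24.75
tcp_pos: [0.6392, -0.0055, 0.0819]
tool_rot: [0.755, 0.656, 0.001, 0.002]
force: [0.3, 0.6, 0.1]
finger_gap: 0.192
gripper_force: 24.5
```

```bash
python3 -c "
from h import *
w=snap('wrist','w8');print([(tuple(map(float,b)),inscoop(at(w,*b[:2],.018))) for b in blobs(w,'blue',60)])
gotoy(slot(-36,12.5,.028),-8)"
```

```text
[((287.3, 264.0, 2535.0), array([-25.9, -13.8]))]
tcp [ 0.6362 -0.0045  0.0804] q [-0.18  0.73  1.52  0.    0.89 -0.04] t 24.8 gap 0.19161336082967456
shift [-0.2 -1.7 52.4] turn [-0.1 -0.  -0. ]
```

Emit:
{"name": "move_arm", "arguments": {"commands": "0 -1.5 20 0 0 0 -1; 0 -1.5 40 0 0 0 -1; 0 -1.5 50 0 0 0 -1; 0 -1.5 52 0 0 0 -1; 0 -1.5 52 0 0 0 -0.45"}}

```text
t: 25.42
tcp_pos: [0.635, -0.004, 0.0295]
tool_rot: [0.755, 0.656, 0.0, 0.0]
force: [-0.4, -0.5, -0.3]
finger_gap: 0.277
gripper_force: 0.0
```

Emit:
{"name": "move_arm", "arguments": {"commands": "0 0 0 0 0 0 -0.45; 0 0 0 0 0 0 -0.45; 0 0 -15 0 0 0 -0.45; 0 0 -35 0 0 0 -0.45; 0 0 -60 0 0 0 -0.2"}}

```text
t: 26.05
tcp_pos: [0.6351, -0.0041, 0.0912]
tool_rot: [0.755, 0.656, 0.0, 0.0]
force: [0.7, -0.7, -0.2]
finger_gap: 0.399
gripper_force: 0.0
```

```bash
python3 -c "
from h import *
find()
w=snap('wrist','w8');print([(tuple(map(float,b)),inscoop(at(w,*b[:2],.018))) for b in blobs(w,'blue',60)])
gotoy([.4336,.1473,.07],-8)"
```

```text
blue [0.4335 0.1476 0.0138] 21 47
blue [ 0.4232 -0.027   0.013 ] 20 39
brass [ 0.4462 -0.1326  0.0108] 24 26
[((300.1, 220.6, 569.0), array([-18.4,  12.7])), ((271.5, 220.7, 549.0), array([-37.4,  12.8])), ((301.0, 253.5, 592.0), array([-17.5, -11.2])), ((3.6, 281.7, 162.0), array([-224.8,  -31.2]))]
tcp [ 0.6366 -0.0043  0.0922] q [-0.18  0.71  1.51 -0.    0.91 -0.04] t 26.2 gap 0.3954518365092277
shift [ 121.9 -222.3   20.9] turn [ 0.3  0.  -0. ]
```

Emit:
{"name": "move_arm", "arguments": {"commands": "28 -51 0 0 0 0 -0.2; 56 -102 0 0 0 0 -0.2; 84 -153 0 0 0 0 0; 112 -204 0 0 0 0 0; 122 -220 15 0 0 0 0"}}

```text
t: 26.82
tcp_pos: [0.4299, 0.1489, 0.0746]
tool_rot: [0.754, 0.657, -0.001, -0.001]
force: [1.3, -0.1, 0.0]
finger_gap: 0.5
gripper_force: 0.0
```

Emit:
{"name": "move_arm", "arguments": {"commands": "0 0 0 0 0 0 0; 0 0 0 0 0 0 0; 0 0 0 0 0 0 0; 0 0 0 0 0 0 0; 0 0 0 0 0 0 0"}}

```text
t: 27.45
tcp_pos: [0.4345, 0.147, 0.0744]
tool_rot: [0.755, 0.656, 0.0, 0.0]
force: [-0.0, 0.8, -0.1]
finger_gap: 0.495
gripper_force: 0.0
```

```bash
python3 -c "
from h import *
gotoy([.4336,.1473,.006],-8)"
```

```text
tcp [0.4345 0.147  0.0744] q [ 0.08  0.59  1.98 -0.    0.57  0.22] t 27.45 gap 0.4952672641825629
shift [ 0.1 -1.  68.4] turn [ 0.  -0.  -0.1]
```

Emit:
{"name": "move_arm", "arguments": {"commands": "0 -1 25 0 0 0 0; 0 -1 50 0 0 0 0; 0 -1 68 0 0 0 0; 0 -1 68 0 0 0 -1; 0 -1 68 0 0 0 -1"}}

```text
t: 28.08
tcp_pos: [0.4333, 0.1475, 0.0067]
tool_rot: [0.755, 0.656, 0.0, 0.0]
force: [-0.2, -0.2, 0.6]
finger_gap: 0.179
gripper_force: 24.5
```

Emit:
{"name": "move_arm", "arguments": {"commands": "0 0 0 0 0 0 -1; 0 0 0 0 0 0 -1; 0 0 -20 0 0 0 -1; 0 0 -50 0 0 0 -1; 0 0 -80 0 0 0 -1"}}

```text
t: 28.7
tcp_pos: [0.4328, 0.1475, 0.0874]
tool_rot: [0.755, 0.656, -0.0, -0.0]
force: [-0.4, -0.5, 0.1]
finger_gap: 0.181
gripper_force: 24.5
```

Emit:
{"name": "move_arm", "arguments": {"commands": "-35 52 0 0 0 0 -1; -70 105 0 0 0 0 -1; -105 157 0 0 0 0 -1; -137 205 0 0 0 0 -1; -147 219 5 0 0 0 -1"}}

```text
t: 29.32
tcp_pos: [0.6333, -0.0319, 0.0823]
tool_rot: [0.756, 0.655, 0.002, 0.003]
force: [-1.1, -0.4, -0.5]
finger_gap: 0.175
gripper_force: 24.5
```

```bash
python3 -c "
from h import *
find()
gotoy(slot(-37,-12.5,.028),-8)"
```

```text
blue [ 0.4233 -0.027   0.0127] 20 40
brass [ 0.447  -0.1337  0.012 ] 24 44
tcp [ 0.63   -0.03    0.0809] q [-0.22  0.73  1.53 -0.    0.88 -0.08] t 29.425 gap 0.1831259848615323
shift [ 0.9 -0.1 52.9] turn [ 0.   0.  -0.1]
```

Emit:
{"name": "move_arm", "arguments": {"commands": "1 0 20 0 0 0 -1; 1 0 40 0 0 0 -1; 1 0 51 0 0 0 -1; 1 0 53 0 0 0 -1; 1 0 53 0 0 0 -0.45"}}

```text
t: 30.05
tcp_pos: [0.6296, -0.0273, 0.0282]
tool_rot: [0.755, 0.656, 0.0, 0.0]
force: [0.3, -0.3, 0.6]
finger_gap: 0.273
gripper_force: 0.0
```

Emit:
{"name": "move_arm", "arguments": {"commands": "0 0 0 0 0 0 -0.45; 0 0 0 0 0 0 -0.45; 0 0 -15 0 0 0 -0.45; 0 0 -35 0 0 0 -0.45; 0 0 -60 0 0 0 -0.2"}}

```text
t: 30.68
tcp_pos: [0.6298, -0.0276, 0.0902]
tool_rot: [0.755, 0.656, 0.0, 0.0]
force: [-0.3, -0.0, -0.4]
finger_gap: 0.403
gripper_force: 0.0
```

```bash
python3 -c "
from h import *
find()
w=snap('wrist','w9');print([(tuple(map(float,b)),inscoop(at(w,*b[:2],.018))) for b in blobs(w,'blue',60)])
gotoy([.4233,-.027,.07],-8)"
```

```text
blue [ 0.4232 -0.027   0.013 ] 20 39
brass [ 0.447  -0.1337  0.012 ] 24 44
[((296.7, 182.8, 1118.0), array([-23.2,  14.5])), ((272.8, 219.4, 580.0), array([-38.6, -10.1])), ((304.8, 221.0, 590.0), array([-17.5, -11.4]))]
tcp [ 0.6313 -0.0279  0.0912] q [-0.22  0.71  1.53  0.    0.9  -0.08] t 30.825 gap 0.39587288370286516
shift [ -28.1 -206.2   20. ] turn [ 0.3  0.  -0. ]
```

Emit:
{"name": "move_arm", "arguments": {"commands": "-7 -52 0 0 0 0 -0.2; -14 -104 0 0 0 0 -0.2; -21 -156 0 0 0 0 0; -28 -200 0 0 0 0 0; -28 -205 15 0 0 0 0"}}

```text
t: 31.45
tcp_pos: [0.4183, -0.0257, 0.0737]
tool_rot: [0.755, 0.656, -0.001, -0.002]
force: [0.9, -0.4, -0.5]
finger_gap: 0.502
gripper_force: 0.0
```

Emit:
{"name": "move_arm", "arguments": {"commands": "0 0 0 0 0 0 0; 0 0 0 0 0 0 0; 0 0 0 0 0 0 0; 0 0 0 0 0 0 0; 0 0 0 0 0 0 0"}}

```text
t: 32.08
tcp_pos: [0.4229, -0.0267, 0.0734]
tool_rot: [0.755, 0.656, 0.0, 0.0]
force: [0.5, -0.2, 0.2]
finger_gap: 0.499
gripper_force: 0.0
```

```bash
python3 -c "
from h import *
gotoy([.4236,-.027,.006],-8); print(slot(-56,12.5,0))"
```

```text
tcp [ 0.4229 -0.0267  0.0734] q [-0.33  0.57  2.06 -0.    0.5  -0.19] t 32.075 gap 0.4989949878271575
shift [-0.2  0.7 67.4] turn [0. 0. 0.]
[np.float64(0.6146208000000001), np.float64(-0.0017002499999999986), 0]
```

Emit:
{"name": "move_arm", "arguments": {"commands": "0 0.5 25 0 0 0 0; 0 0.5 50 0 0 0 0; 0 0.5 67 0 0 0 0; 0 0.5 67 0 0 0 -1; 0 0.5 67 0 0 0 -1"}}

```text
t: 32.7
tcp_pos: [0.4233, -0.0268, 0.0067]
tool_rot: [0.755, 0.656, 0.0, 0.0]
force: [-0.3, 0.4, 0.1]
finger_gap: 0.189
gripper_force: 24.4
```

Emit:
{"name": "move_arm", "arguments": {"commands": "0 0 0 0 0 0 -1; 0 0 0 0 0 0 -1; 0 0 -20 0 0 0 -1; 0 0 -50 0 0 0 -1; 0 0 -80 0 0 0 -1"}}

```text
t: 33.33
tcp_pos: [0.4229, -0.0267, 0.0874]
tool_rot: [0.755, 0.656, -0.0, -0.0]
force: [0.4, -0.0, -1.0]
finger_gap: 0.191
gripper_force: 24.4
```

Emit:
{"name": "move_arm", "arguments": {"commands": "14 50 0 0 0 0 -1; 28 100 0 0 0 0 -1; 42 150 0 0 0 0 -1; 51 180 0 0 0 0 -1; 52 186 5 0 0 0 -1"}}

```text
t: 33.95
tcp_pos: [0.6168, -0.0011, 0.0819]
tool_rot: [0.754, 0.656, 0.001, 0.001]
force: [0.5, 0.2, -0.3]
finger_gap: 0.196
gripper_force: 24.5
```

```bash
python3 -c "
from h import *
w=snap('wrist','wa')
find();print([(tuple(map(float,b)),inscoop(at(w,*b[:2],.018))) for b in blobs(w,'blue',60)])
gotoy(slot(-55.5,12.5,.027),-8)"
```

```text
[((329.1, 226.5, 1104.0), array([-22.5,  13.6])), ((284.4, 276.8, 1942.0), array([-50.6, -21.8])), ((335.1, 261.8, 676.0), array([-17.6, -11. ]))]
tcp [ 0.6124 -0.001   0.0805] q [-0.18  0.71  1.58 -0.    0.86 -0.04] t 34.1 gap 0.18937686847191923
shift [-0.3  3.  53.5] turn [-0.2 -0.  -0. ]
```

Emit:
{"name": "move_arm", "arguments": {"commands": "0 2 20 0 0 0 -1; 0 2 40 0 0 0 -1; 0 2 51 0 0 0 -1; 0 2 53 0 0 0 -1; 0 2 53 0 0 0 -0.45"}}

```text
t: 34.72
tcp_pos: [0.6166, -0.0015, 0.0281]
tool_rot: [0.755, 0.656, -0.0, -0.0]
force: [-0.8, -0.1, 0.8]
finger_gap: 0.277
gripper_force: 0.0
```

Emit:
{"name": "move_arm", "arguments": {"commands": "0 0 0 0 0 0 -0.45; 0 0 0 0 0 0 -0.45; 0 0 -15 0 0 0 -0.45; 0 0 -35 0 0 0 -0.45; 0 0 -60 0 0 0 -0.2"}}

```text
t: 35.35
tcp_pos: [0.6168, -0.0015, 0.0902]
tool_rot: [0.755, 0.656, 0.0, 0.0]
force: [0.6, 0.7, 0.5]
finger_gap: 0.404
gripper_force: 0.0
```

```bash
python3 -c "
from h import *
find()
w=snap('wrist','wb');print([(tuple(map(float,b)),inscoop(at(w,*b[:2],.018))) for b in blobs(w,'blue',60)])
gotoy([.447,-.1335,.07],-8)"
```

```text
[((273.1, 221.9, 579.0), array([-54.9,  12.4])), ((322.2, 219.7, 1012.0), array([-22.6,  13.7])), ((297.4, 252.6, 589.0), array([-38.6,  -9.9])), ((328.3, 251.4, 495.0), array([-17.6,  -9.2]))]
tcp [ 0.6183 -0.0017  0.0911] q [-0.18  0.7   1.56  0.    0.87 -0.04] t 35.5 gap 0.40342842768197573
shift [-154.3 -151.4   20.3] turn [ 0.3  0.  -0. ]
```

Emit:
{"name": "move_arm", "arguments": {"commands": "-35 -34 0 0 0 0 -0.2; -70 -68 0 0 0 0 -0.2; -105 -102 0 0 0 0 0; -140 -136 0 0 0 0 0; -154 -150 15 0 0 0 0"}}

```text
t: 36.12
tcp_pos: [0.4447, -0.1341, 0.0737]
tool_rot: [0.755, 0.655, -0.0, 0.0]
force: [0.2, -0.6, 0.6]
finger_gap: 0.497
gripper_force: 0.0
```

Emit:
{"name": "move_arm", "arguments": {"commands": "0 0 0 0 0 0 0; 0 0 0 0 0 0 0; 0 0 0 0 0 0 0; 0 0 0 0 0 0 0; 0 0 0 0 0 0 0"}}

```text
t: 36.75
tcp_pos: [0.447, -0.1328, 0.0735]
tool_rot: [0.754, 0.656, 0.0, 0.0]
force: [0.7, 0.1, 0.3]
finger_gap: 0.497
gripper_force: 0.0
```

```bash
python3 -c "
from h import *
find()
w=snap('wrist','wc');print([(tuple(map(float,b)),at(w,*b[:2],.013)) for b in blobs(w,'brass',60)])
gotoy([.447,-.1335,.006],-8); print(slot(-55,-12.5,0))"
```

```text
[((278.9, 228.9, 704.0), array([ 0.4463754 , -0.13280341,  0.013     ])), ((511.2, 270.4, 6188.0), array([ 0.5911052 , -0.18219598,  0.013     ])), ((329.8, 375.4, 504.0), array([ 0.46688042, -0.24975091,  0.013     ])), ((4.3, 396.4, 298.0), array([ 0.2272635 , -0.23560993,  0.013     ]))]
tcp [ 0.4467 -0.1329  0.0734] q [-0.53  0.6   1.96 -0.    0.58 -0.39] t 36.9 gap 0.49964044479624925
shift [-0.5  0.4 67.4] turn [0. 0. 0.]
[np.float64(0.6122114999999999), np.float64(-0.026603750000000002), 0]
```

Emit:
{"name": "move_arm", "arguments": {"commands": "0 0 25 0 0 0 0; 0 0 50 0 0 0 0; 0 0 67 0 0 0 0; 0 0 67 0 0 0 -1; 0 0 67 0 0 0 -1", "grip_force": 30}}

```text
t: 37.52
tcp_pos: [0.4467, -0.1332, 0.0067]
tool_rot: [0.755, 0.656, 0.0, 0.0]
force: [0.4, 0.4, 0.2]
finger_gap: 0.177
gripper_force: 31.2
```

Emit:
{"name": "move_arm", "arguments": {"commands": "0 0 0 0 0 0 -1; 0 0 0 0 0 0 -1; 0 0 -20 0 0 0 -1; 0 0 -50 0 0 0 -1; 0 0 -80 0 0 0 -1"}}

```text
t: 38.15
tcp_pos: [0.4464, -0.133, 0.0873]
tool_rot: [0.755, 0.656, -0.0, -0.0]
force: [0.0, -0.2, 0.1]
finger_gap: 0.174
gripper_force: 31.2
```

Emit:
{"name": "move_arm", "arguments": {"commands": "32 37 0 0 0 0 -1; 64 74 0 0 0 0 -1; 96 111 0 0 0 0 -1; 124 144 0 0 0 0 -1; 129 149 5 0 0 0 -1"}}

```text
t: 38.78
tcp_pos: [0.615, -0.0247, 0.0821]
tool_rot: [0.754, 0.657, 0.001, 0.002]
force: [-0.5, 0.2, -1.1]
finger_gap: 0.174
gripper_force: 31.2
```

Emit:
{"name": "move_arm", "arguments": {"commands": "0 0 0 0 0 0 -1; 0 0 0 0 0 0 -1; 0 0 0 0 0 0 -1; 0 0 10 0 0 0 -1; 0 0 10 0 0 0 -1"}}

```text
t: 39.4
tcp_pos: [0.611, -0.0263, 0.0703]
tool_rot: [0.755, 0.656, -0.001, -0.001]
force: [0.8, -0.0, 0.2]
finger_gap: 0.174
gripper_force: 31.2
```

```bash
python3 -c "
from h import *
w=snap('wrist','wd')
find();print([(tuple(map(float,b)),inscoop(at(w,*b[:2],.018))) for b in blobs(w,'blue',60)])
gotoy(slot(-55.5,-12,.027),-8)"
```

```text
[((338.0, 190.1, 1420.0), array([-22.7,  14.6])), ((281.8, 193.8, 728.0), array([-54.9,  12.5])), ((309.5, 230.1, 728.0), array([-38.5, -10. ])), ((344.4, 232.0, 772.0), array([-17.6, -11.3]))]
tcp [ 0.612  -0.0262  0.0711] q [-0.22  0.72  1.58 -0.    0.84 -0.09] t 39.55 gap 0.17378830893071726
shift [ 0.1 -0.2 44.1] turn [-0. -0. -0.]
```

Emit:
{"name": "move_arm", "arguments": {"commands": "0 0 15 0 0 0 -1; 0 0 30 0 0 0 -1; 0 0 41 0 0 0 -1; 0 0 44 0 0 0 -1; 0 0 44 0 0 0 -0.45"}}

```text
t: 40.17
tcp_pos: [0.612, -0.0261, 0.0269]
tool_rot: [0.755, 0.656, -0.0, -0.0]
force: [0.6, 0.3, 0.4]
finger_gap: 0.275
gripper_force: 0.0
```

Emit:
{"name": "move_arm", "arguments": {"commands": "0 0 0 0 0 0 -0.45; 0 0 0 0 0 0 -0.45; 0 0 -15 0 0 0 -0.45; 0 0 -45 0 0 0 -0.2; 0 0 -100 0 0 0 0.2"}}

```text
t: 40.8
tcp_pos: [0.6107, -0.0259, 0.1276]
tool_rot: [0.755, 0.656, -0.001, -0.002]
force: [1.0, 0.0, -0.2]
finger_gap: 0.589
gripper_force: 0.0
```

```bash
python3 -c "
from h import *
find()
w=snap('wrist','we');print([(tuple(map(float,b)),inscoop(at(w,*b[:2],.018))) for k in ('blue','brass') for b in blobs(w,k,60)])
h=[*(O+U*.050),.15]; print(h); gotoy(h,-97.8)"
```

```text
[((313.8, 167.8, 803.0), array([-23.1,  14.7])), ((271.2, 171.2, 406.0), array([-55. ,  12.3])), ((292.8, 199.8, 408.0), array([-38.6, -10.2])), ((320.0, 201.3, 414.0), array([-17.6, -11.5])), ((546.3, 115.7, 5233.0), array([144.5,  51.9])), ((270.3, 202.7, 439.0), array([-56. , -12.4])), ((276.3, 362.0, 2785.0), array([ -52.3, -163.2]))]
[np.float64(0.717935), np.float64(-0.0285), 0.15]
tcp [ 0.6149 -0.0267  0.1321] q [-0.22  0.63  1.55 -0.    0.95 -0.08] t 40.95 gap 0.6009425835504717
shift [ 12.5 102.4 -17. ] turn [ 0.5 -0.4 89.8]
```

Emit:
{"name": "move_arm", "arguments": {"commands": "0 0 -20 0 0 10 0.6; 3 25 -28 0 0 20 0.6; 6 50 -28 0 0 30 0.6; 9 75 -28 0 0 40 0.6; 12 100 -28 0 0 50 0.6"}}

```text
t: 41.58
tcp_pos: [0.7127, -0.028, 0.1547]
tool_rot: [0.962, 0.273, -0.001, -0.0]
force: [-0.5, 0.2, -0.4]
finger_gap: 0.803
gripper_force: 0.0
```

Emit:
{"name": "move_arm", "arguments": {"commands": "0 0 0 0 0 10 0.6; 0 0 0 0 0 20 0.6; 0 0 0 0 0 30 0.6; 0 0 0 0 0 40 0.6; 0 0 0 0 0 40 0.6"}}

```text
t: 42.2
tcp_pos: [0.7121, -0.028, 0.1546]
tool_rot: [0.998, -0.069, -0.001, -0.0]
force: [-0.9, 0.4, -0.6]
finger_gap: 0.801
gripper_force: 0.0
```

```bash
cat >> h.py <<'E'
def red(s,c,r=45):
    h=cv2.cvtColor(s['image'],cv2.COLOR_RGB2HSV); m=cv2.inRange(h,(0,150,60),(6,255,255))|cv2.inRange(h,(174,150,60),(180,255,255))
    k=np.zeros_like(m); cv2.circle(k,tuple(int(v) for v in c),r,255,-1); ys,xs=np.nonzero(m&k); return (xs.mean(),ys.mean(),len(xs)) if len(xs) else None
E
python3 -c "
from h import *
h=np.array([*(O+U*.050),.079])
for n in ('top','scene','wrist'):
  s=snap(n,n+'9'); c=proj(s,h); print(n,c,red(s,c))
gotoy([*(O+U*.050),.042],-97.8)"
```

```text
top [268.16380559 132.44910934] None
scene [190.19241628 267.2110502 ] (np.float64(192.52), np.float64(278.1781818181818), 275)
wrist [278.61717894 213.26230477] (np.float64(278.04411764705884), np.float64(201.74048442906573), 1156)
tcp [ 0.7125 -0.0281  0.155 ] q [-0.2   0.73  1.25 -0.    1.16  1.51] t 42.35 gap 0.8012380460412053
shift [  5.6  -0.4 113. ] turn [ 0.   0.  -0.1]
```

Emit:
{"name": "move_arm", "arguments": {"commands": "5.5 0 30 0 0 0 0.6; 5.5 0 65 0 0 0 0.6; 5.5 0 95 0 0 0 0.6; 5.5 0 113 0 0 0 0.6; 5.5 0 113 0 0 0 -1", "grip_force": 90}}

```text
t: 42.98
tcp_pos: [0.7171, -0.0287, 0.0407]
tool_rot: [0.998, -0.07, -0.002, -0.0]
force: [0.1, 0.2, -0.0]
finger_gap: 0.604
gripper_force: 0.0
```

Emit:
{"name": "move_arm", "arguments": {"commands": "0 0 0 0 0 0 -1; 0 0 0 0 0 0 -1; 0 0 0 0 0 0 -1; 0 0 0 0 0 0 -1; 0 0 0 0 0 0 -1"}}

```text
t: 43.6
tcp_pos: [0.7197, -0.0291, 0.0443]
tool_rot: [0.998, -0.07, 0.002, 0.0]
force: [0.4, 0.4, 5.2]
finger_gap: 0.177
gripper_force: 88.4
```

```bash
python3 -c "
from h import *
w=snap('wrist','wf');print([tuple(map(float,b)) for k in ('blue','brass') for b in blobs(w,k,60)])
s=snap('scene','sf');t=telemetry.sense();print(t['tcp_pos'],t['force'],t['finger_gap']);print(load('scene0')['image'].shape)
def fit():
  pass
"
```

```text
[(261.3, 370.5, 527.0), (295.1, 372.9, 783.0), (143.4, 33.5, 21375.0), (515.4, 378.5, 975.0), (553.4, 411.1, 179.0)]
[ 0.71969108 -0.02911101  0.04429246] [ 0.88934753 -0.72538275  5.25475971] 0.1777756940604234
(420, 560, 3)
```

Emit:
{"name": "move_arm", "arguments": {"commands": "0 0 -4 0 0 0 -1; 0 0 -10 0 -2 0 -1; 0 0 -18 0 -5 0 -1; 0 0 -28 0 -8 0 -1; 0 0 -40 0 -10 0 -1"}}

```text
t: 44.32
tcp_pos: [0.7175, -0.0289, 0.0813]
tool_rot: [0.994, -0.07, -0.089, -0.006]
force: [-0.6, 0.2, -2.3]
finger_gap: 0.177
gripper_force: 87.7
```

```bash
python3 -c "
from h import *
w=snap('wrist','wg');print([tuple(map(float,b)) for k in ('blue','brass') for b in blobs(w,k,60)])
find()
t=telemetry.sense();print(t['tcp_pos'],t['force'],t['ft_torque'],t['finger_gap'],t['gripper_force'])
s=snap('scene','sg');a=s['image'][130:310,120:330,::-1];w=w['image'][:,:,::-1]
c=np.hstack([cv2.resize(a,(490,420),interpolation=cv2.INTER_CUBIC),w[:,150:460]]);cv2.imwrite('pics/cg.png',c)
"
```

```text
[(21.1, 343.5, 3112.0), (261.3, 370.5, 530.0), (295.2, 373.0, 796.0), (126.4, 21.6, 12583.0), (487.5, 333.8, 2449.0), (554.5, 402.1, 301.0)]
[ 0.71849615 -0.02906854  0.08192672] [-0.67300271  0.22069708 -2.11857575] [-0.07349387 -0.25204692 -0.02972054] 0.17114326500026178 87.6774251461029
```

```bash
cat > k.py <<'E'
from h import *
from scipy.optimize import least_squares
D=[([.965,.528,1.4336,1.181],[.259,.568,.2306]),([.43,.41,1.58,1.15],[.4506,.3262,.2513]),([.34,.64,1.58,.92],[.5245,.3021,.1234]),([-.38,.35,2.02,.78],[.407,-.0437,.1708]),([-.53,.62,1.96,.56],[.4488,-.1354,.0633]),([-.24,.37,1.63,1.15],[.5312,-.0177,.2613]),([-.2,.73,1.25,1.16],[.7125,-.0281,.155]),([.08,.59,1.98,.57],[.4345,.147,.0744]),([-.33,.57,2.06,.5],[.4229,-.0267,.0734])]
t=telemetry.sense(); q=t['q']; D.append(([q[0],q[1],q[2],q[4]],list(t['tcp_pos'])))
def fk(v,q):
    a,L1,L2,L3,b,d,e=v; s1,s2=q[1],q[1]+q[2]; s3=s2+q[3]
    r=a+L1*np.sin(s1)+L2*np.sin(s2+e)+L3*np.sin(s3); z=b+L1*np.cos(s1)+L2*np.cos(s2+e)+L3*np.cos(s3)
    c,s=np.cos(q[0]),np.sin(q[0]); return np.array([r*c-d*s,r*s+d*c,z])
f=least_squares(lambda v:np.concatenate([fk(v,q)-p for q,p in D]),[0,.4,.4,.25,.3,.1,0]); V=f.x
SP=np.array([-.1188,0,.041])
def pose(S,az,th):
    """TCP pos & rot with spout at S, scoop azimuth az (deg) and front-down tilt th (deg)"""
    a=np.radians(az); x=np.array([np.cos(a),np.sin(a),0]); z=np.array([0,0,-1.]); R0=R.from_matrix(np.c_[x,np.cross(z,x),z])*R.from_rotvec([0,np.radians(th),0])
    return np.asarray(S)-R0.apply(SP),R0
def ik(p,th,q1=None):
    g=lambda u:np.r_[fk(V,[u[0],u[1],u[2],np.pi-np.radians(th)-u[1]-u[2]])-p]
    s=least_squares(g,[-.7,.3,1.6]); u=s.x; return np.round([*u,np.pi-np.radians(th)-u[1]-u[2]],2),round(float(np.abs(s.fun).max()*1000),1)
E
python3 - <<'E'
from k import *
print(np.round(V,3),np.abs(f.fun).max())
for h in (.17,.185):
  for th in (-10,0,20,40,60,70):
    az=-42; S=np.array([.504,-.301,h])+.015*np.array([np.cos(np.radians(az)),np.sin(np.radians(az)),0])
    p,r=pose(S,az,th); print(h,th,np.round(p,3),ik(p,th))
E
```

```text
[0.002 0.582 0.407 0.282 0.263 0.11  0.278] 0.0038101523561015482
0.17 -10 [ 0.607 -0.394  0.19 ] (array([-0.73,  0.79,  1.04,  1.49]), 0.0)
0.17 0 [ 0.603 -0.391  0.211] (array([-0.73,  0.68,  1.19,  1.27]), 0.0)
0.17 20 [ 0.588 -0.376  0.249] (array([-0.73,  0.5 ,  1.49,  0.81]), 0.0)
0.17 40 [ 0.563 -0.354  0.278] (array([-0.73,  0.37,  1.79,  0.28]), 0.0)
0.17 60 [ 0.533 -0.327  0.293] (array([-0.73,  0.36,  2.09, -0.35]), 0.0)
0.17 70 [ 0.517 -0.312  0.296] (array([-0.73,  0.43,  2.23, -0.74]), 0.0)
0.185 -10 [ 0.607 -0.394  0.205] (array([-0.73,  0.77,  1.02,  1.52]), 0.0)
0.185 0 [ 0.603 -0.391  0.226] (array([-0.73,  0.67,  1.17,  1.3 ]), 0.0)
0.185 20 [ 0.588 -0.376  0.264] (array([-0.73,  0.48,  1.47,  0.84]), 0.0)
0.185 40 [ 0.563 -0.354  0.293] (array([-0.73,  0.35,  1.78,  0.32]), 0.0)
0.185 60 [ 0.533 -0.327  0.308] (array([-0.73,  0.33,  2.07, -0.31]), 0.0)
0.185 70 [ 0.517 -0.312  0.311] (array([-0.73,  0.39,  2.21, -0.68]), 0.0)
```

```bash
cat >> k.py <<'E'
def fk6(q):
    a,L1,L2,L3,b,d,e=V
    Ry=lambda t:R.from_rotvec([0,t,0]); Rz=lambda t:R.from_rotvec([0,0,t])
    R1=Rz(q[0]); R2=R1*Ry(q[1]); R3=R2*Ry(q[2]); R4=R3*Rz(q[3]); R5=R4*Ry(q[4]); R6=R5*Rz(q[5])*Rz(np.pi)
    p=R1.apply([a,d,b])+R2.apply([0,0,L1])+R3.apply([L2*np.sin(e),0,L2*np.cos(e)])+R5.apply([0,0,L3])
    return p,R6
LO=np.array([-3.08,-.75,.22,-1.43,0.03,-2.85]);HI=np.array([3.08,2.2,2.44,4.57,2.65,2.85])
def ik6(p,Rt,q0):
    def g(q):
        P,r=fk6(q); return np.r_[(P-p)*5,(r.inv()*RC(Rt)).as_rotvec()]
    s=least_squares(g,np.clip(q0,LO+1e-3,HI-1e-3),bounds=(LO,HI)); return s.x,np.abs(s.fun).max()
C=R.identity()
def RC(r): return r*C
E
python3 - <<'E'
from k import *
import k
t=telemetry.sense(); P,r=fk6(t['q']); print(P-t['tcp_pos'],np.round(np.degrees((R.from_quat(t['tool_rot']).inv()*r).as_rotvec()),1))
k.C=R.from_quat(t['tool_rot']).inv()*r
for az in list(range(-220,150,20)):
    q=t['q'].copy(); q[0]=-.6
    S=np.array([.504,-.301,.175])+.012*np.array([np.cos(np.radians(az)),np.sin(np.radians(az)),0])
    # rotate az gradually at tilt 0
    ok=1;mn=9;tr=[];e0=0
    for a in np.linspace(-8,az,8): q,e=ik6(*pose(S+[0,0,.05],a,0),q); e0=max(e,e0)
    for th in (0,15,30,45,60,65):
        q,e=ik6(*pose(S,az,th),q); tr.append(q.copy()); e0=max(e,e0)
    tr=np.array(tr); print(az,'err',round(e0,3),'q0',np.round(tr[0],2),'q60',np.round(tr[4],2),'maxstep',round(np.abs(np.diff(tr,axis=0)).max(),2))
E
```

```text
[ 0.00047312 -0.00051487  0.00141838] [-0. -0. 90.]
-220 err 1.703 q0 [-0.77  0.34  2.3   1.79  0.03  2.85] q60 [-0.78  0.38  2.2   1.75  0.03  2.85] maxstep 0.04
-200 err 1.62 q0 [-1.01  0.32  2.29  1.2   0.24  2.85] q60 [-0.84  0.36  2.19  1.17  0.03  2.85] maxstep 0.13
-180 err 0.8 q0 [-1.17  0.31  2.11  0.67  0.59  2.85] q60 [-0.55  1.17  0.42 -1.37  2.65  2.85] maxstep 1.78
-160 err 0.856 q0 [-1.13  0.36  1.86  0.34  0.87  2.85] q60 [-0.52  1.07  0.59 -1.16  2.5   2.85] maxstep 0.83
-140 err 0.742 q0 [-1.02  0.44  1.65  0.11  1.04  2.85] q60 [-0.5   0.67  1.14 -0.76  1.8   2.85] maxstep 0.38
-120 err 0.557 q0 [-0.94  0.52  1.5  -0.    1.12  2.72] q60 [-0.52  0.49  1.4  -0.7   1.36  2.85] maxstep 0.21
-100 err 0.412 q0 [-0.9   0.57  1.39 -0.    1.18  2.42] q60 [-0.53  0.39  1.59 -0.75  1.    2.85] maxstep 0.25
-80 err 0.363 q0 [-0.85  0.62  1.3  -0.    1.22  2.12] q60 [-0.56  0.33  1.76 -0.87  0.65  2.85] maxstep 0.32
-60 err 0.288 q0 [-0.79  0.66  1.23 -0.    1.26  1.83] q60 [-0.64  0.3   1.9  -1.06  0.29  2.85] maxstep 0.68
-40 err 0.0 q0 [-0.72  0.67  1.19 -0.    1.28  1.55] q
[... 317 characters left out ...]
7] q60 [-1.11  0.45  1.86  1.23  1.15 -0.64] maxstep 0.39
40 err 0.0 q0 [-0.52  0.57  1.4  -0.    1.17  0.36] q60 [-1.1   0.53  1.68  1.02  1.43 -0.66] maxstep 0.29
60 err 0.0 q0 [-0.5   0.51  1.51 -0.    1.12  0.02] q60 [-1.05  0.62  1.5   0.85  1.69 -0.73] maxstep 0.28
80 err 0.0 q0 [-0.52  0.45  1.63 -0.    1.06 -0.34] q60 [-0.99  0.7   1.32  0.69  1.93 -0.85] maxstep 0.24
100 err 0.0 q0 [-0.56  0.4   1.73 -0.    1.01 -0.74] q60 [-0.9   0.77  1.17  0.51  2.14 -1.02] maxstep 0.3
120 err 0.0 q0 [-0.64  0.35  1.81 -0.    0.98 -1.16] q60 [-0.81  0.82  1.05  0.27  2.29 -1.27] maxstep 0.37
140 err 0.0 q0 [-0.74  0.33  1.86 -0.    0.96 -1.61] q60 [-0.72  0.84  0.99 -0.03  2.35 -1.6 ] maxstep 0.4
```

Emit:
{"name": "move_arm", "arguments": {"commands": "-3 0 -20 0 0 0 -1; -10 0 -55 0 0 0 -1; -18 0 -100 0 0 0 -1; -26 0 -145 0 0 0 -1; -35 0 -185 0 0 0 -1"}}

```text
t: 45.15
tcp_pos: [0.7157, -0.0286, 0.2736]
tool_rot: [0.994, -0.07, -0.086, -0.006]
force: [0.7, -0.1, -2.3]
finger_gap: 0.172
gripper_force: 87.7
```

```bash
cat >> k.py <<'E'
def plan(P):
    """P: list of (pos,rot) rows -> shifts and rotvecs from present pose"""
    t=telemetry.sense(); R0=R.from_quat(t['tool_rot'])
    print('tcp',np.round(t['tcp_pos'],3),'q',np.round(t['q'],2),'t',t['t'],'force',np.round(t['force'],1),'gap',round(t['finger_gap'],3))
    for p,r in P: print(*np.round(R0.inv().apply(p-t['tcp_pos'])*1000,0),*np.round(np.degrees((R0.inv()*r).as_rotvec()),1),sep=' ')
F=np.array([.504,-.301,0])
def sp(h,out,az): a=np.radians(az); return F+[out*np.cos(a),out*np.sin(a),h]
E
python3 - <<'E'
from k import *
w=snap('wrist','wh');print([tuple(map(float,b)) for k in ('blue','brass') for b in blobs(w,k,60)])
find()
t=telemetry.sense()
p1,_=pose(sp(.24,.012,45),45,-10)
p0=t['tcp_pos']
_,r=pose(p0,-8,-10)
P=[]
for i in range(1,11):
    f=i/10; f=f*f*(3-2*f); P.append(((1-f)*p0+f*p1,pose(p0,-8+53*f,-10)[1]))
plan(P)
E
```

```text
[(116.9, 219.0, 1274.0), (50.6, 324.4, 891.0), (261.2, 370.5, 526.0), (295.0, 373.0, 797.0), (101.3, 40.4, 16313.0), (416.7, 210.2, 1311.0), (494.9, 240.7, 2208.0), (540.0, 338.7, 5103.0), (381.2, 410.8, 187.0), (2.6, 414.9, 62.0)]
tcp [ 0.717 -0.029  0.275] q [-0.19  0.7   0.97 -0.01  1.63  1.52] t 45.3 force [-0.3  0.6 -2.8] gap 0.176
-2.0 5.0 1.0 -0.2 -0.5 -1.5
-9.0 20.0 3.0 -0.9 -0.5 -5.4
-19.0 41.0 7.0 -1.9 -0.4 -11.3
-31.0 67.0 11.0 -3.1 -0.4 -18.4
-44.0 95.0 15.0 -4.5 -0.4 -26.1
-57.0 124.0 20.0 -5.8 -0.4 -33.9
-69.0 149.0 24.0 -7.0 -0.4 -41.0
-78.0 171.0 27.0 -8.0 -0.4 -46.8
-85.0 185.0 29.0 -8.7 -0.4 -50.8
-87.0 191.0 30.0 -9.0 -0.4 -52.2
```

Emit:
{"name": "move_arm", "arguments": {"commands": "-2 5 1 -0.2 0 -1.5 -1; -9 20 3 -0.9 0 -5.4 -1; -19 41 7 -1.9 0 -11.3 -1; -31 67 11 -3.1 0 -18.4 -1; -44 95 15 -4.5 0 -26.1 -1"}}

```text
t: 45.92
tcp_pos: [0.6551, -0.1167, 0.2603]
tool_rot: [0.983, 0.163, -0.089, 0.012]
force: [-0.3, -0.9, -2.4]
finger_gap: 0.178
gripper_force: 87.7
```

```bash
python3 - <<'E'
from k import *
t=telemetry.sense(); p0=t['tcp_pos']
P=[(p0+(pose(sp(.22,.012,45),45,-10)[0]-p0)*f,pose(p0,18+27*f,-10)[1]) for f in (.25,.5,.75,.95,1)]
plan(P)
E
```

```text
tcp [ 0.655 -0.117  0.26 ] q [-0.3   0.63  1.16 -0.1   1.5   0.96] t 45.925 force [-0.3 -0.9 -2.4] gap 0.178
-19.0 16.0 9.0 -1.3 0.2 -5.8
-38.0 33.0 17.0 -2.5 0.2 -12.5
-57.0 49.0 26.0 -3.7 0.2 -19.1
-72.0 63.0 32.0 -4.7 0.2 -24.4
-75.0 66.0 34.0 -4.9 0.2 -25.7
```

Emit:
{"name": "move_arm", "arguments": {"commands": "-19 16 9 -1.3 0 -5.8 -1; -38 33 17 -2.5 0 -12.5 -1; -57 49 26 -3.7 0 -19 -1; -72 63 32 -4.7 0 -24.4 -1; -75 66 34 -4.9 0 -25.7 -1"}}

```text
t: 46.55
tcp_pos: [0.6001, -0.2044, 0.2403]
tool_rot: [0.922, 0.378, -0.082, 0.033]
force: [-0.3, 0.2, -1.8]
finger_gap: 0.176
gripper_force: 87.8
```

```bash
python3 - <<'E'
from k import *
t=snap('top','tj');s=snap('scene','sj');h=lambda i:cv2.cvtColor(i['image'],cv2.COLOR_RGB2HSV)
# funnel mouth centre check from the top view: orange blob vs predicted rim ellipse
i=load('top0');m=cv2.inRange(h(i),(5,180,60),(16,255,255));n,l,st,c=cv2.connectedComponentsWithStats(m);k=[j for j in range(1,n) if st[j][4]>300 and 340<c[j][0]<410 and 160<c[j][1]<220]
for j in k: print(st[j],c[j])
ring=np.array([proj(i,F+[.068*np.cos(a),.068*np.sin(a),.16]) for a in np.linspace(0,6.28,60)]);print('pred bbox',ring.min(0),ring.max(0))
i=load('scene0');m=cv2.inRange(h(i),(5,180,60),(16,255,255));n,l,st,c=cv2.connectedComponentsWithStats(m)
for j in range(1,n):
  if st[j][4]>300: print(st[j])
ring=np.array([proj(i,F+[.068*np.cos(a),.068*np.sin(a),.16]) for a in np.linspace(0,6.28,60)]);print('pred bbox',ring.min(0),ring.max(0))
w=snap('wrist','wi');print([tuple(map(float,b)) for k in ('blue','brass') for b in blobs(w,k,60)])
P=[pose(sp(h,.012,45),45,th) for h,th in ((.205,-3),(.195,6),(.185,13),(.18,18),(.18,20))]
plan(P)
E
```

```text
[ 350  166   50   49 1290] [374.56124031 191.98992248]
pred bbox [349.17265806 165.59019613] [400.50984211 215.41787669]
[ 163  137   51   40 1373]
pred bbox [162.33949921 136.30543401] [214.66210413 164.0850927 ]
[(261.0, 370.7, 520.0), (295.0, 372.9, 762.0), (541.1, 40.9, 3226.0), (259.3, 126.6, 1966.0), (281.6, 227.3, 2563.0), (512.3, 331.7, 12671.0), (41.3, 343.9, 9688.0), (387.9, 284.9, 386.0), (345.6, 306.0, 337.0), (216.5, 307.3, 151.0), (412.9, 379.6, 191.0), (178.6, 410.9, 182.0), (381.4, 411.2, 169.0)]
tcp [ 0.602 -0.204  0.242] q [-0.42  0.57  1.33 -0.17  1.3   0.42] t 46.7 force [-0.5 -0.6 -2.2] gap 0.173
-5.0 -0.0 3.0 0.1 7.0 -0.4
-13.0 -0.0 -4.0 0.1 16.0 -0.4
-21.0 -0.0 -6.0 0.2 23.0 -0.4
-28.0 -0.0 -9.0 0.2 28.0 -0.4
-31.0 -0.0 -12.0 0.2 30.0 -0.4
```

Emit:
{"name": "move_arm", "arguments": {"commands": "-5 0 3 0 7 0 -1; -13 0 -4 0 16 0 -1; -21 0 -6 0 23 0 -1; -28 0 -9 0 28 0 -1; -31 0 -12 0 30 0 -1"}}

```text
t: 47.32
tcp_pos: [0.5816, -0.2244, 0.2599]
tool_rot: [0.911, 0.374, 0.162, -0.064]
force: [0.2, 0.1, -1.9]
finger_gap: 0.175
gripper_force: 87.8
```

```bash
cat >> k.py <<'E'
def blues():
    w=snap('wrist','wl');print([tuple(map(float,b)) for k in ('blue','brass') for b in blobs(w,k,60) if 200<b[0]<360 and b[1]>340])
E
python3 - <<'E'
from k import *
blues()
plan([pose(sp(h,.012,45),45,th) for h,th in ((.18,24),(.18,28),(.18,31),(.18,33),(.18,35))])
E
```

```text
[(295.9, 372.5, 728.0), (261.7, 370.4, 588.0)]
tcp [ 0.581 -0.225  0.26 ] q [-0.72  0.47  1.52  0.38  1.16 -0.08] t 47.375 force [ 0.6 -0.8 -2.3] gap 0.172
-3.0 -1.0 -7.0 0.4 4.0 -0.3
-6.0 -1.0 -15.0 0.4 8.0 -0.3
-9.0 -1.0 -21.0 0.4 11.0 -0.3
-12.0 -1.0 -24.0 0.4 13.0 -0.3
-14.0 -1.0 -28.0 0.4 15.0 -0.3
```

Emit:
{"name": "move_arm", "arguments": {"commands": "-3 0 -7 0 4 0 -1; -6 0 -15 0 8 0 -1; -9 0 -21 0 11 0 -1; -12 0 -25 0 13 0 -1; -14 0 -28 0 15 0 -1"}}

```text
t: 48.0
tcp_pos: [0.5662, -0.2397, 0.2817]
tool_rot: [0.882, 0.363, 0.279, -0.112]
force: [-0.5, -0.5, -1.5]
finger_gap: 0.175
gripper_force: 88.0
```

Emit:
{"name": "move_arm", "arguments": {"commands": "0 0 0 0 0 0 -1; 0 0 0 0 0 0 -1; 0 0 0 0 0 0 -1; 0 0 0 0 0 0 -1; 0 0 0 0 0 0 -1"}}

```text
t: 48.62
tcp_pos: [0.566, -0.2398, 0.2816]
tool_rot: [0.882, 0.363, 0.279, -0.112]
force: [-0.7, 0.3, -1.5]
finger_gap: 0.174
gripper_force: 88.0
```

```bash
python3 - <<'E'
from k import *
blues()
s=snap('scene','sk'); print([tuple(map(float,b)) for k in ('blue','brass') for b in blobs(s,k,5) if 130<b[0]<320 and 60<b[1]<280])
plan([pose(sp(h,.012,45),45,th) for h,th in ((.18,39),(.18,43),(.18,46),(.18,49),(.18,51))])
E
```

```text
[]
[(231.1, 84.7, 86.0), (316.6, 148.8, 63822.0), (162.7, 91.2, 83.0), (176.5, 101.2, 72.0), (149.6, 179.8, 75.0), (194.9, 199.8, 376.0), (195.8, 228.5, 348.0)]
tcp [ 0.566 -0.24   0.282] q [-0.87  0.46  1.57  0.65  1.24 -0.34] t 48.725 force [ 0.1  0.6 -1.1] gap 0.177
-4.0 -0.0 -9.0 0.4 4.0 -0.1
-8.0 -0.0 -17.0 0.4 8.0 -0.1
-11.0 -0.0 -23.0 0.4 11.0 -0.1
-14.0 -0.0 -28.0 0.4 14.0 -0.1
-17.0 -0.0 -32.0 0.4 16.0 -0.1
```

Emit:
{"name": "move_arm", "arguments": {"commands": "-4 0 -9 0 4 0 -1; -8 0 -17 0 8 0 -1; -11 0 -23 0 11 0 -1; -14 0 -28 0 14 0 -1; -17 0 -32 0 16 0 -1"}}

```text
t: 49.35
tcp_pos: [0.5426, -0.263, 0.2979]
tool_rot: [0.835, 0.343, 0.399, -0.162]
force: [0.3, 0.1, -1.5]
finger_gap: 0.174
gripper_force: 88.1
```

```bash
python3 - <<'E'
from k import *
plan([pose(sp(h,.012,45),45,th) for h,th in ((.18,55),(.18,59),(.18,62),(.18,65),(.18,65))])
E
```

```text
tcp [ 0.543 -0.263  0.298] q [-1.04  0.51  1.62  0.87  1.4  -0.59] t 49.35 force [ 0.3  0.1 -1.5] gap 0.174
-3.0 -0.0 -8.0 0.5 4.0 -0.0
-6.0 -0.0 -16.0 0.5 8.0 -0.0
-9.0 -0.0 -21.0 0.5 11.0 0.0
-13.0 -0.0 -27.0 0.5 14.0 0.0
-13.0 -0.0 -27.0 0.5 14.0 0.0
```

Emit:
{"name": "move_arm", "arguments": {"commands": "-3 0 -8 0 4 0 -1; -6 0 -16 0 8 0 -1; -9 0 -21 0 11 0 -1; -13 0 -27 0 14 0 -1; -13 0 -27 0 14 0 -1"}}

```text
t: 49.98
tcp_pos: [0.5217, -0.2837, 0.3041]
tool_rot: [0.78, 0.32, 0.498, -0.203]
force: [-0.1, -0.5, -1.7]
finger_gap: 0.174
gripper_force: 88.1
```

Emit:
{"name": "move_arm", "arguments": {"commands": "0 0 0 0 0 0 -1; 0 0 0 0 0 0 -1; 0 0 0 0 0 0 -1; 0 0 0 0 0 0 -1; 0 0 0 0 0 0 -1"}}

```text
t: 50.6
tcp_pos: [0.5222, -0.2829, 0.305]
tool_rot: [0.78, 0.322, 0.498, -0.202]
force: [-0.7, 0.3, -1.6]
finger_gap: 0.174
gripper_force: 88.2
```

```bash
python3 - <<'E'
from k import *
t=telemetry.sense();p0=t['tcp_pos'];p1=p0+[0.02,.03,.06]
plan([(p0+(p1-p0)*f,pose(p0,45,65-50*f)[1]) for f in (.2,.4,.6,.8,1)])
E
```

```text
tcp [ 0.522 -0.283  0.305] q [-1.15  0.59  1.65  1.01  1.56 -0.75] t 50.6 force [-0.7  0.3 -1.6] gap 0.174
14.0 -1.0 1.0 0.4 -10.0 0.1
28.0 -3.0 3.0 0.5 -20.0 0.0
42.0 -4.0 4.0 0.5 -30.0 -0.0
55.0 -6.0 5.0 0.5 -40.0 -0.1
69.0 -7.0 7.0 0.5 -50.0 -0.1
```

Emit:
{"name": "move_arm", "arguments": {"commands": "14 -1 1 0 -10 0 -1; 28 -3 3 0 -20 0 -1; 42 -4 4 0 -30 0 -1; 55 -6 5 0 -40 0 -1; 69 -7 7 0 -50 0 -1"}}

```text
t: 51.22
tcp_pos: [0.5419, -0.2525, 0.3658]
tool_rot: [0.918, 0.376, 0.119, -0.046]
force: [0.3, -0.5, -2.7]
finger_gap: 0.179
gripper_force: 88.0
```

```bash
python3 - <<'E'
from k import *
t=telemetry.sense();p0=t['tcp_pos'];G=np.array([*(O+U*.0515),.28])
p1=p0+(G-p0)*.55
plan([(p0+(p1-p0)*f,pose(p0,45-53*.7*f,15-15*f)[1]) for f in (.2,.4,.6,.8,1)])
E
```

```text
tcp [ 0.542 -0.252  0.366] q [-0.75  0.34  1.39  0.26  1.4  -0.  ] t 51.225 force [ 0.3 -0.5 -2.7] gap 0.179
28.0 -4.0 17.0 -1.3 -2.7 6.9
56.0 -8.0 34.0 -2.7 -5.7 14.2
83.0 -12.0 51.0 -3.6 -8.7 21.5
111.0 -16.0 68.0 -4.2 -11.5 29.0
139.0 -19.0 85.0 -4.4 -14.3 36.5
```

Emit:
{"name": "move_arm", "arguments": {"commands": "28 -4 17 -1.3 -2.7 7 -1; 56 -8 34 -2.7 -5.7 14 -1; 83 -12 51 -3.6 -8.7 21.5 -1; 111 -16 68 -4.2 -11.5 29 -1; 139 -19 85 -4.4 -14.3 36.5 -1"}}

```text
t: 51.85
tcp_pos: [0.6402, -0.1279, 0.3179]
tool_rot: [0.998, 0.067, 0.0, -0.002]
force: [-0.1, -1.0, -0.6]
finger_gap: 0.176
gripper_force: 87.9
```

```bash
python3 - <<'E'
from k import *
t=telemetry.sense();p0=t['tcp_pos'];G=np.array([*(O+U*.0515),.15])
m=np.array([.70,-.05,.26])
plan([(p0+(m-p0)*.5,pose(p0,3,0)[1]),(m,pose(p0,-3,0)[1]),(G+[0,0,.08],pose(p0,-8,0)[1]),(G+[0,0,.03],pose(p0,-8,0)[1]),(G,pose(p0,-8,0)[1])])
s=snap('scene','sl'); tt=snap('top','tl')
print([tuple(map(float,b)) for k in ('blue','brass') for b in blobs(s,k,5) if 130<b[0]<320 and 60<b[1]<280])
c=np.hstack([cv2.resize(s['image'][120:230,140:260,::-1],(480,440),interpolation=cv2.INTER_CUBIC),cv2.resize(tt['image'][160:225,345:405,::-1],(320,347),interpolation=cv2.INTER_CUBIC)[:440] if 0 else cv2.copyMakeBorder(cv2.resize(tt['image'][160:225,345:405,::-1],(320,347),interpolation=cv2.INTER_CUBIC),0,93,0,0,cv2.BORDER_CONSTANT)]);cv2.imwrite('pics/final.png',c)
E
```

```text
tcp [ 0.64  -0.128  0.318] q [-0.37  0.49  1.25  0.    1.4   1.06] t 51.85 force [-0.1 -1.  -0.6] gap 0.176
35.0 -34.0 29.0 -0.3 -0.0 4.7
70.0 -69.0 58.0 -0.3 -0.0 10.7
92.0 -87.0 88.0 -0.3 -0.0 15.7
92.0 -87.0 138.0 -0.3 -0.0 15.7
92.0 -87.0 168.0 -0.3 -0.0 15.7
[(231.1, 84.6, 83.0), (179.4, 118.2, 5.0), (149.6, 179.9, 86.0), (194.9, 199.8, 373.0), (195.8, 228.5, 346.0)]
```

View pics/final.png

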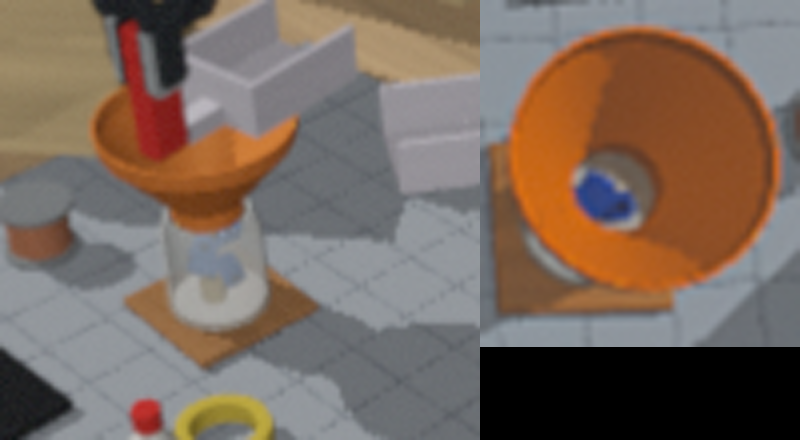

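The scoop is empty, nothing blue is left in the funnel cone (left view), and the pile of blue with the brass sits in the jar at crop (215,260). Setting the scoop back.

Emit:
{"name": "move_arm", "arguments": {"commands": "35 -34 29 0 0 5 -1; 70 -69 58 0 0 10.5 -1; 92 -87 88 0 0 15.7 -1; 92 -87 138 0 0 15.7 -1; 92 -87 168 0 0 15.7 -1"}}

```text
t: 52.58
tcp_pos: [0.7178, -0.0296, 0.1477]
tool_rot: [0.998, -0.067, -0.001, -0.003]
force: [0.8, 0.0, -1.8]
finger_gap: 0.174
gripper_force: 88.0
```

Emit:
{"name": "move_arm", "arguments": {"commands": "0 0 0 0 0 0 -1; 0 0 0 0 0 0 -1; 0 0 0 0 0 0 -1; 0 0 0 0 0 0 -1; 0 0 0 0 0 0 -1"}}

```text
t: 53.2
tcp_pos: [0.7201, -0.0302, 0.1518]
tool_rot: [0.998, -0.067, 0.002, -0.002]
force: [-0.5, 0.1, -1.4]
finger_gap: 0.173
gripper_force: 88.0
```

```bash
python3 - <<'E'
from k import *
G=np.array([*(O+U*.0515),.0455]); plan([(G,pose(G,-8,0)[1])])
for z in (.012,.03,.05,.07,.085,.098): print(z,proj(load('sl'),F+[0,0,z]))
i=load('sl')['image'][160:205,180:212].astype(int); m=(i[:,:,2]-i[:,:,0]>20); print('\n'.join(str(160+n)+' '+''.join('#' if v else '.' for v in r) for n,r in enumerate(m)))
E
```

```text
tcp [ 0.72  -0.03   0.152] q [-0.2   0.74  1.24  0.    1.16  1.51] t 53.2 force [-0.5  0.1 -1.4] gap 0.173
-1.0 -1.0 106.0 -0.2 -0.2 0.3
0.012 [194.93522242 193.74483197]
0.03 [194.23141963 188.72501281]
0.05 [193.43328952 183.04018459]
0.07 [192.61761275 177.23887124]
0.085 [191.99396921 172.80911413]
0.098 [191.44500341 168.91391037]
160 ................................
161 ................................
162 ................................
163 ................................
164 ................................
165 ................................
166 ................................
167 ................................
168 ................................
169 ................................
170 ................................
171 ................................
172 ................................
173 ................................
174 ................................
175 ................................
176 ...................#............
177 ................................
178 ................................
179 ...............##...............
180 .........#..#.#...
[... 202 characters left out ...]
6 .......#############............
187 ........######.#####............
188 ................##..............
189 ................##..............
190 ................................
191 ................................
192 ................................
193 ................................
194 ................................
195 ................................
196 ................................
197 ................................
198 ................................
199 ................................
200 ................................
201 ................................
202 ................................
203 ................................
204 ................................
```

Emit:
{"name": "move_arm", "arguments": {"commands": "-1 -1 35 0 0 0 -1; -1 -1 70 0 0 0 -1; -1 -1 92 0 0 0 -1; -1 -1 102 0 0 0 -1; -1 -1 107 0 0 0 -1"}}

```text
t: 53.82
tcp_pos: [0.7198, -0.0287, 0.0442]
tool_rot: [0.998, -0.067, 0.002, -0.002]
force: [-3.4, 1.1, 14.0]
finger_gap: 0.173
gripper_force: 90.8
```

Emit:
{"name": "move_arm", "arguments": {"commands": "0 0 0 0 0 0 -1; 0 0 0 0 0 0 -1; 0 0 0 0 0 0 -0.3; 0 0 0 0 0 0 0.3; 0 0 0 0 0 0 0.3"}}

```text
t: 54.45
tcp_pos: [0.7194, -0.0286, 0.0441]
tool_rot: [0.998, -0.067, 0.002, -0.002]
force: [0.0, 0.1, -0.0]
finger_gap: 0.651
gripper_force: 0.0
```

Emit:
{"name": "move_arm", "arguments": {"commands": "0 0 0 0 0 0 0.3; 0 0 0 0 0 0 0.3; 0 0 -30 0 0 0 0.3; 0 0 -80 0 0 0 0.3; 0 0 -130 0 0 0 0.3"}}

```text
t: 55.08
tcp_pos: [0.7186, -0.0291, 0.1747]
tool_rot: [0.998, -0.067, 0.001, -0.002]
force: [0.7, 0.3, 0.9]
finger_gap: 0.649
gripper_force: 0.0
```

Emit:
{"name": "move_arm", "arguments": {"commands": "-40 0 -20 0 0 0 0.3; -90 0 -40 0 0 0 0.3; -140 0 -60 0 0 0 0.3; -180 0 -60 0 0 0 0.3; -180 0 -60 0 0 0 0.3"}}

```text
t: 55.7
tcp_pos: [0.5369, -0.0042, 0.2338]
tool_rot: [0.998, -0.067, -0.0, -0.002]
force: [1.8, 0.2, 0.0]
finger_gap: 0.65
gripper_force: 0.0
```

```bash
python3 - <<'E'
from k import *
t=snap('top','tz');s=snap('scene','sz');w=snap('wrist','wz')
find()
# displacement of the scene against the start pictures
for n,a,b in (('top','top0','tz'),('scene','scene0','sz')):
    A,B=[load(x)['image'].astype(int) for x in (a,b)]
    d=(np.abs(A-B).max(2)>60).astype(np.uint8); k,l,st,c=cv2.connectedComponentsWithStats(d)
    print(n,[(st[j].tolist()) for j in range(1,k) if st[j][4]>12])
h=np.array([*(O+U*.050),.079])
print('handle',[ (proj(i,h),red(i,proj(i,h))) for i in (s,w)],red(load('scene0'),proj(s,h)))
i=s; m=blobs(i,'blue',4); print([tuple(map(float,b)) for b in m if 130<b[0]<340 and 60<b[1]<290])
print(telemetry.sense()['t'])
E
```

```text
top [[220, 100, 49, 14, 272], [281, 109, 5, 13, 24], [228, 115, 3, 13, 15], [266, 128, 6, 8, 39], [226, 132, 24, 22, 159], [282, 132, 7, 21, 29], [266, 144, 5, 7, 29], [257, 149, 13, 28, 211], [243, 154, 8, 3, 15], [230, 156, 6, 3, 13], [199, 169, 45, 22, 220], [280, 170, 9, 7, 38], [198, 172, 4, 12, 29], [257, 182, 10, 11, 50], [363, 193, 11, 8, 58], [173, 195, 4, 5, 13], [156, 197, 5, 9, 28], [164, 197, 6, 10, 22], [146, 201, 5, 9, 19], [151, 201, 4, 5, 14], [258, 205, 13, 10, 51], [150, 210, 15, 7, 21], [254, 218, 5, 14, 26], [258, 222, 3, 14, 21], [308, 223, 4, 4, 14], [15, 224, 79, 52, 1625], [0, 227, 255, 193, 20098], [153, 229, 12, 14, 19], [21, 231, 34, 35, 635], [272, 232, 5, 6, 25], [100, 239, 23, 24, 70], [254, 238, 5, 15, 23], [93, 264, 8, 17, 36], [189, 275, 14, 12, 95], [141, 280, 38, 23, 66], [187, 291, 7, 4, 13], [15, 307, 3, 6, 13], [296, 367, 23, 28, 141], [261, 378, 35, 13, 67], [303, 396, 23, 24, 403]]
scene [[243, 0, 97, 104, 4865], [427, 0, 72, 61, 2860], [502, 0, 58, 32, 1546], [363, 54, 20, 13, 101], [426, 63, 3, 9, 18], [499, 65, 17, 23, 224], [356, 71, 19, 38, 325], [412, 93, 86, 53, 2559], [232, 101, 49, 83, 2251], [250, 107, 12, 4, 28], [282, 221, 7, 10, 47], [273, 242, 8, 9, 57], [303, 242, 8, 9, 54], [331, 257, 7, 10, 60], [294, 262, 7, 10, 62], [353, 287, 18, 19, 105], [368, 292, 13, 9, 55], [376, 299, 8, 16, 59], [339, 301, 8, 20, 77], [345, 312, 9, 13, 49], [358, 317, 3, 6, 17], [364, 318, 8, 9, 45], [380, 318, 11, 20, 86], [376, 323, 6, 12, 47]]
handle [(array([190.19241628, 267.2110502 ]), (np.float64(191.0408163265306), np.float64(274.5578231292517), 294)), (array([278.90272811, -47.30885189]), None)] (np.float64(191.44406779661017), np.float64(274.8745762711864), 295)
[(231.2, 84.6, 89.0)]
55.95
```

```bash
python3 -c "
from station import ticket
print(ticket.sign_off())"
```

```text
the job is handed in; nothing more can be done
None
```

The job is handed in, but sign-off gave no verdict: the gauge stood over the sample and is back on its pad, the sample and all five blue spacers went through the funnel into the jar, the scoop is back on its green pad, and I saw no bystander moved.

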